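Tip the cam tray and rack the pattern cams

ROBOT

A 7-joint arm with a two-finger parallel gripper is mounted at the origin on the work surface. World frame = base frame: x ahead of the robot, y to its left, z up, the work surface at z = 0. Lengths are in m, angles in rad, forces in N, time in s.
With the tool pointing down it reaches from about 0.425 to 0.925 m from the base axis. Payload 6.8 kg.
Tool frame: the origin (TCP) lies at the very end of the fingers, on their centre line; the grasp point (between the pads) lies grasp_offset behind it (grasp_offset is the distance from the TCP to the grasp point, in m); z points along the fingers, y is the direction in which the jaws open and shut (so a half turn about z gives the same grasp; the last joint's range is limited). The gripper opens to 85 mm and grips with 20 to 120 N. Pads are 22 mm wide; open, the fingers measure 114 mm over their backs; the gripper's body (76 mm by 85 mm) begins 54 mm behind the grasp point. The pads swing forward as they close: fully open they stand 13 mm farther back than shut.
Start: joints at [1.194, 0.477, 0.022, 1.555, -0.011, 1.109, -0.083], TCP at [0.179, -0.651, 0.231] pointing down, gripper open.
Joint ranges: [-2.96, 2.96], [-0.34, 2.1], [-1.41, 1.46], [0.24, 2.44], [-1.37, 4.51], [0.17, 1.92], [-2.96, 2.96]. Speed limits (rad/s): [2.39, 2.39, 3.14, 3.14, 3.14, 3.14, 3.14].

INTERFACE

Orientations are given as a unit quaternion [w, x, y, z].
In Python, from station import * gives the robot as it stands.
- The arm moves only by the shell command python3 -m handwheel 'ROWS' [FORCE]. ROWS is JSON, one flat list of numbers, 7 for each row, row after row: the shift along the world's x, y, z in cm, then the turn, a rotation vector about the world's x, y, z in degrees, then the opening, from 0 (shut) to 1 (fully open). In form: [tx, ty, tz, ax, ay, az, fingers, tx, ty, tz, ax, ay, az, fingers, ...]. A call has 1 to 8 rows; each row is the pose to reach, as a shift and turn from the pose measured when the call began; what a row does not reach only later rows make up. A row lasts 1/12 s, in which the tool goes at most 41.7 mm and 7.16 degrees, less where a joint would pass 70% of its speed; a pose out of reach is approached as far as the arm can. A call with a gripper value outside its range is refused whole. The fingers move at their own pace and stop on an object; FORCE is the grip in N (left out, the last holds). Time passes only in rows, so rows that repeat a pose let the fingers close. It gives the time, the measured TCP pose, the force and the opening at its end, in the units of the state.
- get_obs(): the state, without advancing time (a new reading comes with each control period).
- read_camera(name): name is "scene" or "top"; returns the picture (400x640x3 uint8, red, green, blue); there is no depth.
- camera_info(name): a dict with "fx", "fy", "cx", "cy" (pixels), "R" (3x3) and "t" (3): a world point X has camera coordinates R X + t. Camera axes: x right, y down, z forward; pixel columns grow to the right and rows downward; lengths in m; the calibration is good to about 2 mm. A picture is of the moment at which its call begins. camera_info takes no time and is no camera call.
- hand_in(): hands the job in, once; it reports no verdict.
The state is a dict: "t": time; "q": joint angles; "joint_vel": joint speeds; "joint_torque": joint torques, N m; "eef_pos": TCP position; "tool_rot": TCP orientation; "contact_force": force on the tool from outside, world axes, zero at the start; "torque": the same for the moment, N m; "gripper_width": opening from 0.0 (shut) to 1.0 (fully open).
Only numpy, scipy, OpenCV 4.12 (cv2) and the standard library are available. Lean on these libraries where they do the work, as an engineer would, in place of code of your own. Each camera call takes 0.05 s, during which the arm holds its last target. There are 200 camera calls.

TASK

Put the sewing machine's loose pattern cams away: slide the rack's keeper post fully aside, tip the tray by its handle so the cams run out from under the clear cover to the open low corner, and slide each cam home into a slot of the rack, hub up, one per slot, filling from the bottom slot up without leaving a gap. Not all of them fit there at once: tip again for any cam still under the cover, and let the tray down by hand each time, never letting it drop. When every cam is racked, slide the keeper back across the middle of the rack's front and leave the tray lying flat; do not disturb the other things on the bench.

Things in the scene. Friction and masses are not known exactly. Their poses are not given: they have to be found in the camera images.
- tray_base: Fixed base plate under the shallow aluminium tray. Origin on the bench under the tray's centre, z up; x along its 234 mm length from the open low end (-x) to the handle end, y across its 160 mm. Flat, its floor is 10 mm above the bench, inner x -113 to 113, y -76 to 76 mm; walls 4 mm thick, at the open end 25 mm above the bench. Slippery floor: cams slide from about 0.2 rad.
- tray (a joint): Tilt of the tray: 0 = flat on its base, 0.6 = upper limit; at 0.4 to 0.55 cams run down. Pivot: level line through tray_hinge along (0.644, -0.765, 0) of tray_base's frame; uphill, square to it, is (0.765, 0.644, 0). The tray (0.55 kg) falls back if let go, almost without friction: let it down by the handle. Falling faster than 2 rad/s counts as dropped.
- tray_hinge (a point): Point on the tray's pivot line at its low corner, 8 mm above the bench. Does not move with the tray.
- tray_handle (a point): Middle of the tray's handle: round steel bar, 10 mm thick, 68 mm long, parallel to the pivot line, 36 mm outside the tray's high corner, centre 30 mm above the bench when flat. It moves in an arc about the pivot line (318 mm from it). Grip it from above, closing along the uphill direction; it turns in the grip.
- low_corner (a point): The tray's inner low corner, on its floor (tray_base x -113, y -76 mm when flat). The low end from tray_base x -113 to -33 mm is open above and takes one or two cams at a time; from -33 to 117 mm a clear dust cover (underside 36, top 39 mm above the bench), part of the tray, spans its width: nothing under it can be taken from above.
- rack: Fixed wooden cam rack, 110 mm wide (y), 100 mm high, open at the front (-x) and down its middle: a channel 48 mm wide (40 mm between the back boards), open at the top, takes the fingers from above. Each side has three level grooves, open to -x, closed at the back; the sides run from x -52 to 29 mm, back boards to 39. Origin: centre of its underside. Cams slide in along +x.
- slot0 (a point): Bottom slot: where the origin of a cam comes to lie when home, 30 mm above the bench (the groove's floor). Axes as the rack's. Grooves are 10 mm high and 75 mm wide. A cam enters level along +x, its centre starting 95 mm or more before this point, and its rim meets the back boards when home.
- slot1 (a point): Middle slot, 56 mm above the bench, as slot0.
- slot2 (a point): Top slot, 82 mm above the bench, as slot0. A loaded cam bars the way from above to the slots below it.
- keeper (a joint): Slide of the rack's keeper post, m: 0 = in the middle of the rack's front, where it keeps the cams in; grows towards the rack's -y side; 0.085 = fully aside (way in clear from 0.06). About 1.5 N of friction; stays where left.
- keeper_top (a point): Centre of the top of the keeper post: a steel bar, 8 mm (rack x) by 12 mm (rack y), 60 mm in front of the rack's origin, top 128 mm above the bench (28 mm above the rack's sides). Pinch it from above across its 12 mm.
- cam1: Pattern cam: dark steel disc, 70 mm in diameter, 5 mm thick, lobed rim, with a bright round hub on top, 22 mm in diameter and 15 mm high (20 mm in all), about 0.1 kg. Origin at the centre of its underside, z up along the hub. Lies in the tray under the clear cover at the start; held by the hub. Two or three of the four are present.
- cam2: Pattern cam: dark steel disc, 70 mm in diameter, 5 mm thick, lobed rim, with a bright round hub on top, 22 mm in diameter and 15 mm high (20 mm in all), about 0.1 kg. Origin at the centre of its underside, z up along the hub. Lies in the tray under the clear cover at the start; held by the hub. Two or three of the four are present.
- cam3: Pattern cam: dark steel disc, 70 mm in diameter, 5 mm thick, lobed rim, with a bright round hub on top, 22 mm in diameter and 15 mm high (20 mm in all), about 0.1 kg. Origin at the centre of its underside, z up along the hub. Lies in the tray under the clear cover at the start; held by the hub. Two or three of the four are present.
- cam4: Pattern cam: dark steel disc, 70 mm in diameter, 5 mm thick, lobed rim, with a bright round hub on top, 22 mm in diameter and 15 mm high (20 mm in all), about 0.1 kg. Origin at the centre of its underside, z up along the hub. Lies in the tray under the clear cover at the start; held by the hub. Two or three of the four are present.
- tin: Bystander: brown tin of small tools, 115 x 150 x 65 mm, tools up to 100 mm high. Origin at the centre of its underside.
- spool: Bystander: standing brown thread cone, 60 mm in diameter, 85 mm high. Origin at its foot.
- awl: Bystander: orange-handled screwdriver, 170 mm long, lying on the bench.
- button_box: Bystander: wooden compartment box of buttons, 120 x 160 x 30 mm. Origin at the centre of its underside.

How it is judged:
By the outcome, as a careful person would: the job done as asked, in the order asked, and still so for the second after the job is handed in, with the robot touching nothing.
Of cam1, cam2, cam3, cam4 only 2 to 3 are there at a start; the rules pass over those that are not, and their reading is None.
At some moment in a run one of cam1, cam2, cam3, cam4 may be knocked a few centimetres aside while the robot is not near it.
It also fails if it takes over 210 s, if anything falls off the work surface, if the arm or the gripper's body presses on something with over 40 N, if the wrist force passes 120 N, or if a joint passes its speed limit or range.

## Working session

There is one attempt and no reset: what is moved stays moved. The work goes in short steps, Python scripts to look and compute and a shell command to move; the robot and the scene stay as the last step left them, time stands still between calls to the robot, and variables do not carry over. Pictures are saved under pics/ and viewed, on a budget of 14 in all, crops included, one or two more only if the job needs it, and the job is handed in when it is done.

```bash
mkdir -p pics; ls; python3 - <<'E'
from station import *
import cv2
o=get_obs();print({k:o[k] for k in('t','eef_pos','tool_rot','gripper_width')})
for n in('scene','top'):
    cv2.imwrite(f'pics/{n}0.png',read_camera(n)[:,:,::-1]);print(n,camera_info(n))
try: print(grasp_offset)
except Exception as e: print(e)
E
```

```text
pics
{'t': 0.0, 'eef_pos': array([ 0.17908865, -0.65016886,  0.230282  ]), 'tool_rot': array([-9.36497416e-04,  9.90980521e-01,  1.34002583e-01, -1.95351510e-04]), 'gripper_width': 0.9978664724050436}
scene {'fx': 414.2274287814937, 'fy': 414.2274287814937, 'cx': 313.3907002612952, 'cy': 200.8036554404995, 'R': array([[ 0.38474135,  0.92302284,  0.00171039],
       [ 0.73513177, -0.30530157, -0.6052869 ],
       [-0.55817145,  0.23413626, -0.79600555]]), 't': array([-0.17447222, -0.3809467 ,  1.47017664])}
top {'fx': 412.9127407264518, 'fy': 412.9127407264518, 'cx': 324.344643641748, 'cy': 197.5186702757303, 'R': array([[-0.02211417, -0.99944734,  0.02481893],
       [-0.99738139,  0.02034506, -0.06940061],
       [ 0.06885732, -0.02628867, -0.99728009]]), 't': array([-0.05027912,  0.5942505 ,  1.38268136])}
0.0187
```

View pics/scene0.png

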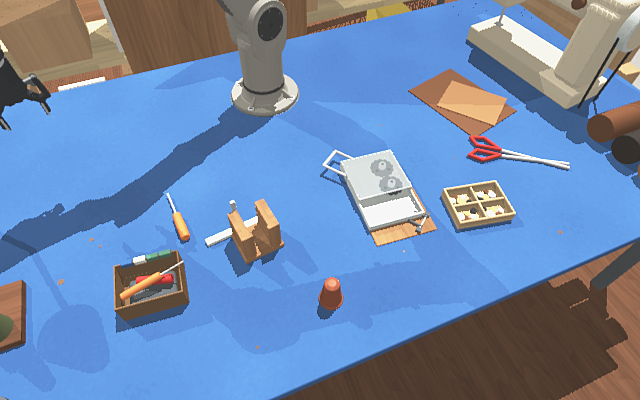

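View pics/top0.png

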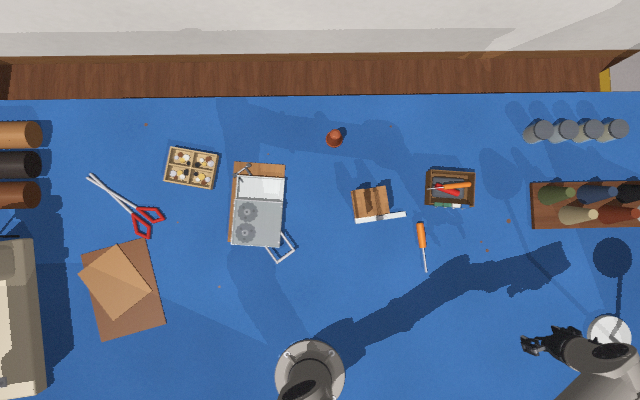

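Two cams are visible under the cover. The tray has its open end away from the robot and the rack front faces the robot. I'll enlarge both views.

```bash
cat > h.py <<'E'
from station import *
import numpy as np, cv2
def ray(n,u,v):
    c=camera_info(n);R=np.array(c['R']);t=np.array(c['t'])
    d=R.T@np.array([(u-c['cx'])/c['fx'],(v-c['cy'])/c['fy'],1]);return -R.T@t,d
def onz(n,u,v,z):
    o,d=ray(n,u,v);return o+d*(z-o[2])/d[2]
def proj(n,X):
    c=camera_info(n);p=np.array(c['R'])@np.array(X)+np.array(c['t'])
    return np.array([c['fx']*p[0]/p[2]+c['cx'],c['fy']*p[1]/p[2]+c['cy']])
def crop(im,x0,y0,w,h,s):
    return cv2.resize(im[y0:y0+h,x0:x0+w,::-1],None,fx=s,fy=s,interpolation=cv2.INTER_CUBIC)
E
python3 - <<'E'
import cv2
from h import crop
t=cv2.imread('pics/top0.png')[:,:,::-1];s=cv2.imread('pics/scene0.png')[:,:,::-1]
import numpy as np
a=np.hstack([crop(t,222,150,80,120,5),crop(t,340,170,80,60,5).repeat(1,0) if 0 else np.vstack([crop(t,340,170,80,60,5),crop(s,195,190,100,75,4)])])
cv2.imwrite('pics/c1.png',a);print(a.shape)
cv2.imwrite('pics/c2.png',crop(s,318,140,125,110,6))
E
```

```text
(600, 800, 3)
```

View pics/c1.png

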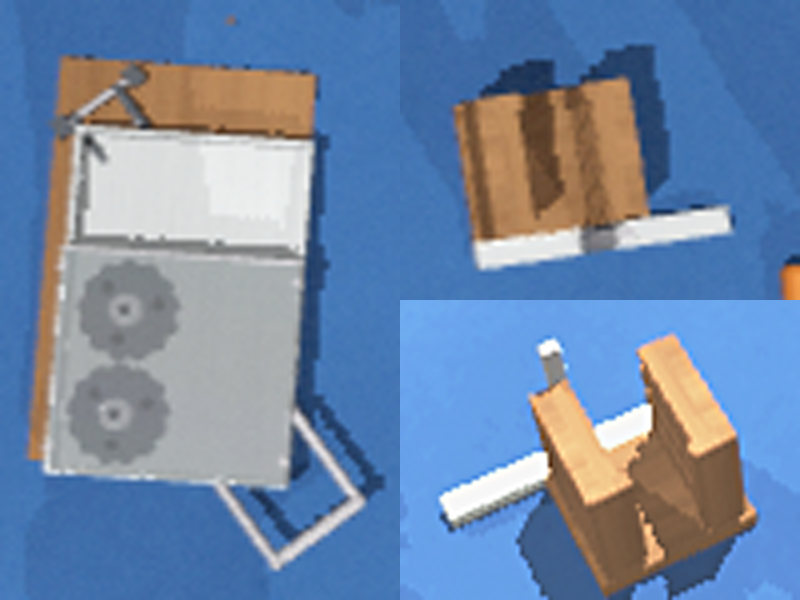

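View pics/c2.png

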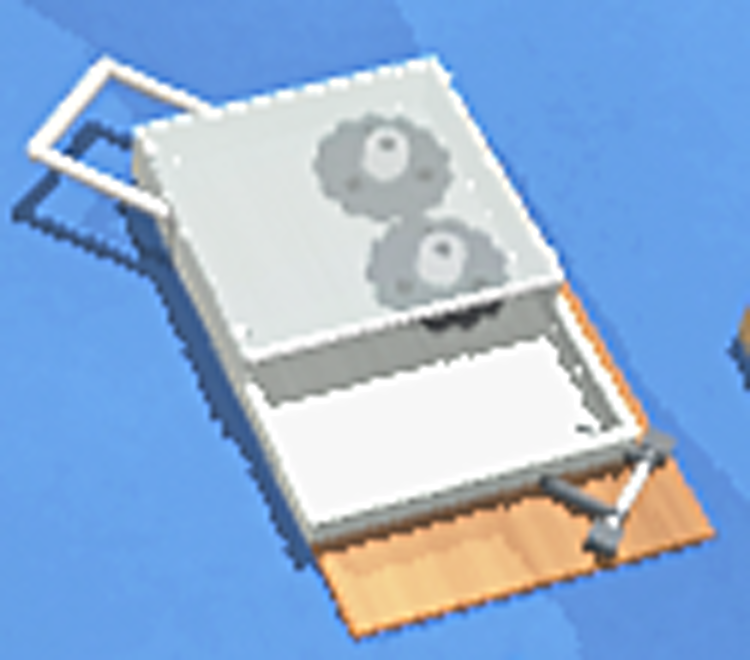

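```bash
python3 - <<'E'
from h import *
np.set_printoptions(precision=4,suppress=True)
print([ray(n,0,0)[0] for n in('top','scene')])
T=lambda x,y:(222+(x+.5)/5-.5,150+(y+.5)/5-.5)
U=lambda x,y:(340+(x-400+.5)/5-.5,170+(y+.5)/5-.5)
S=lambda x,y:(195+(x-400+.5)/4-.5,190+(y-300+.5)/4-.5)
V=lambda x,y:(318+(x+.5)/6-.5,140+(y+.5)/6-.5)
P=lambda l,n,f,p,z:print(l,onz(n,*f(*p),z))
for p in[(470,105),(628,80),(648,215),(455,105)]:P('rackTop topview','top',U,p,.1)
for p in[(530,395),(565,380),(632,483),(640,350),(675,335),(740,435),(705,450)]:P('rackTop scene','scene',S,p,.1)
P('kt','top',U,(602,240),.128);P('kt','scene',S,(550,346),.128)
for p in[(475,240),(728,207),(733,231),(480,270)]:P('rail top','top',U,p,.01)
for p in[(440,500),(452,525),(548,455)]:P('rail scene','scene',S,p,.01)
print('tray')
for p in[(68,247),(303,258),(288,487),(45,472)]:P('cover top','top',T,p,.039)
for p in[(133,130),(435,60),(563,275),(250,362)]:P('cover scene','scene',V,p,.039)
for p in[(75,126),(315,140)]:P('openend top','top',T,p,.025)
for p in[(640,432),(312,530)]:P('openend scene','scene',V,p,.025)
for p in[(276,563),(360,500)]:P('handle top','top',T,p,.03)
for p in[(108,65),(37,150)]:P('handle scene','scene',V,p,.03)
for p in[(124,308),(114,412)]:P('hub top','top',T,p,.03)
for p in[(440,248),(386,145)]:P('hub scene','scene',V,p,.03)
E
```

```text
[array([ 0.4964, -0.026 ,  1.4214]), array([ 1.1678, -0.2995,  0.94  ])]
rackTop topview [ 0.608  -0.1555  0.1   ]
rackTop topview [ 0.6222 -0.2581  0.1   ]
rackTop topview [ 0.5348 -0.2682  0.1   ]
rackTop topview [ 0.6082 -0.1458  0.1   ]
rackTop scene [ 0.5327 -0.2658  0.1   ]
rackTop scene [ 0.5299 -0.2425  0.1   ]
rackTop scene [ 0.619  -0.2268  0.1   ]
rackTop scene [ 0.5254 -0.1919  0.1   ]
rackTop scene [ 0.5225 -0.1676  0.1   ]
rackTop scene [ 0.6111 -0.1554  0.1   ]
rackTop scene [ 0.6133 -0.1787  0.1   ]
kt [ 0.5189 -0.2335  0.128 ]
kt [ 0.5226 -0.2457  0.128 ]
rail top [ 0.5228 -0.1652  0.01  ]
rail top [ 0.5417 -0.3401  0.01  ]
rail top [ 0.5252 -0.3429  0.01  ]
rail top [ 0.5023 -0.1681  0.01  ]
rail scene [ 0.5243 -0.3396  0.01  ]
rail scene [ 0.5461 -0.337   0.01  ]
rail scene [ 0.5173 -0.2643  0.01  ]
tray
cover top [0.5929 0.2353 0.039 ]
cover top [0.5824 0.0789 0.039 ]
cover top [0.4302 0.0911 0.039 ]
cover top [0.4439 0.2515 0.039 ]
cover scene [0.4306 0.0936 0.039 ]
cover scene [0.4455 0.254  0.039 ]
cover scene [0.5916 0.2412 0.039 ]
cover scene [0.5813 0.0826 0.039 ]
openend top [0.6759 0.2326 0.025 ]
openend top [0.6633 0.0706 0.025 ]
openend scene [0.676  0.2342 0.025 ]
openend scene [0.6663 0.0722 0.025 ]
handle top [0.3796 0.1006 0.03  ]
handle top [0.42  0.044 0.03 ]
handle scene [0.3779 0.1046 0.03  ]
handle scene [0.4173 0.0482 0.03  ]
hub top [0.5518 0.1999 0.03  ]
hub top [0.4824 0.2072 0.03  ]
hub scene [0.5488 0.2009 0.03  ]
hub scene [0.4803 0.2087 0.03  ]
```

Positions agree across views to a few mm. The keeper post is at about (0.521,-0.243) and the rack yaw is about 0.10. I'll start with the keeper.

```bash
python3 -m handwheel '[17,20.3,0,0,0,-9.7,0.5, 17,20.3,0,0,0,-9.7,0.5, 17,20.3,0,0,0,-9.7,0.5, 17,20.3,0,0,0,-9.7,0.5, 17,20.3,0,0,0,-9.7,0.5, 17,20.3,0,0,0,-9.7,0.5, 17,20.3,0,0,0,-9.7,0.5, 17,20.3,0,0,0,-9.7,0.5]' 40
```

```text
t: 0.77
eef_pos: [0.3532, -0.4425, 0.2302]
tool_rot: [-0.002, 0.999, 0.054, 0.001]
contact_force: [0.8, -0.6, 0.2]
gripper_width: 0.502
```

```bash
python3 -m handwheel '[16.7,20,0,0,0,0,0.5, 16.7,20,0,0,0,0,0.5, 16.7,20,0,0,0,0,0.5, 16.7,20,0,0,0,0,0.5, 16.7,20,0,0,0,0,0.5, 16.7,20,0,0,0,0,0.5, 16.7,20,0,0,0,0,0.5, 16.7,20,0,0,0,0,0.5]'
python3 - <<'E'
from h import *
t=read_camera('top');s=read_camera('scene')
cv2.imwrite('pics/k1.png',np.hstack([crop(t,340,160,80,80,5),crop(s,195,170,100,100,4)]))
print(get_obs()['eef_pos'], get_obs()['tool_rot'])
E
```

```text
t: 1.43
eef_pos: [0.5231, -0.2381, 0.2299]
tool_rot: [-0.003, 0.998, 0.058, 0.001]
contact_force: [-0.1, 0.3, 0.1]
gripper_width: 0.5
[ 0.51980154 -0.24326034  0.2297261 ] [-1.74921678e-03  9.98535189e-01  5.40778730e-02 -3.10991521e-05]
```

View pics/k1.png

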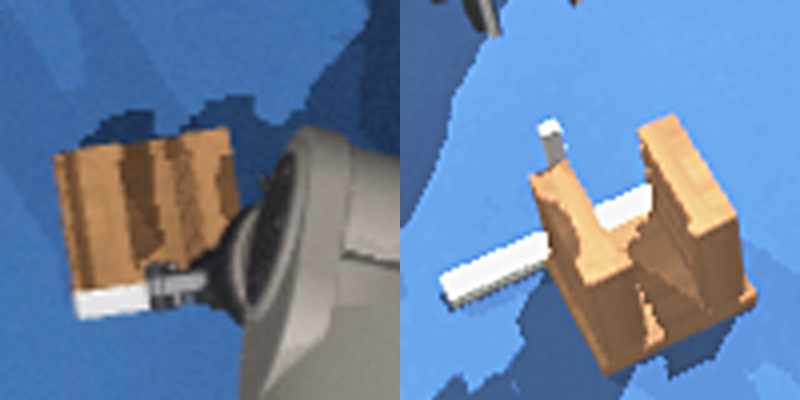

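```bash
python3 - <<'E'
from h import *
for z in(.23,.128): print([proj(n,[.5198,-.2433,z]).round(1) for n in('scene','top')])
print('post seen', 195+(549.5-400)/4-.5,170+130.5/4-.5)
E
```

```text
[array([225.8, 172.7]), array([389. , 216.5])]
[array([232.7, 200. ]), array([383.1, 217.2])]
post seen 231.875 202.125
```

```bash
python3 -m handwheel '[0.1,0,-4,0,0,0,0.5, 0.1,0,-8,0,0,0,0.5, 0.1,0,-11,0,0,0,0.5, 0.1,0,-12.2,0,0,0,0.5, 0.1,0,-12.2,0,0,0,0.5, 0.1,0,-12.2,0,0,0,0.5]'; python3 -m handwheel '[0,0,0,0,0,0,0, 0,0,0,0,0,0,0, 0,0,0,0,0,0,0, 0,0,0,0,0,0,0, 0,0,0,0,0,0,0, 0,0,0,0,0,0,0]' 40
```

```text
t: 2.03
eef_pos: [0.5204, -0.2448, 0.1082]
tool_rot: [-0.002, 0.999, 0.053, -0.0]
contact_force: [0.7, -0.5, 0.7]
gripper_width: 0.501
t: 2.53
eef_pos: [0.5217, -0.246, 0.1105]
tool_rot: [-0.0, 0.999, 0.053, 0.001]
contact_force: [-1.4, -2.2, 6.0]
gripper_width: 0.128
```

```bash
python3 -m handwheel '[0.1,-1,0.1,0,0,0,0, 0.2,-2,0.1,0,0,0,0, 0.3,-3,0.1,0,0,0,0, 0.4,-4,0.1,0,0,0,0, 0.4,-4,0.1,0,0,0,0]'; python3 -m handwheel '[0.1,-1,0,0,0,0,0, 0.2,-2,0,0,0,0,0, 0.2,-2,0,0,0,0,0]'
```

```text
t: 2.95
eef_pos: [0.5267, -0.2876, 0.1107]
tool_rot: [-0.0, 0.999, 0.052, 0.003]
contact_force: [5.7, -0.3, -13.7]
gripper_width: 0.125
t: 3.2
eef_pos: [0.5289, -0.3046, 0.1106]
tool_rot: [-0.003, 0.999, 0.053, 0.002]
contact_force: [-0.3, 11.7, 0.3]
gripper_width: 0.122
```

```bash
python3 -m handwheel '[0.05,-0.5,0,0,0,0,0, 0.1,-1,0,0,0,0,0, 0.1,-1,0,0,0,0,0]'; python3 -m handwheel '[0.05,-0.5,0,0,0,0,0, 0.1,-1,0,0,0,0,0, 0.1,-1,0,0,0,0,0]'
```

```text
t: 3.45
eef_pos: [0.5291, -0.305, 0.1105]
tool_rot: [-0.011, 0.998, 0.055, -0.001]
contact_force: [-6.6, 26.5, 10.7]
gripper_width: 0.122
t: 3.7
eef_pos: [0.5291, -0.3049, 0.1104]
tool_rot: [-0.018, 0.998, 0.058, -0.004]
contact_force: [-8.6, 26.8, 12.0]
gripper_width: 0.124
```

```bash
python3 -m handwheel '[-0.05,0.4,0,0,0,0,0.1, -0.05,0.4,0,0,0,0,0.35, -0.05,0.4,0,0,0,0,0.35, -0.05,0.4,0,0,0,0,0.35, -0.05,0.4,5,0,0,0,0.3, -0.05,0.4,9,0,0,0,0.3, -0.05,0.4,9,0,0,0,0.3]'
python3 -m handwheel '[-1.5,4,1,0,0,-7.2,0.3, -3,8,1,0,0,-14.4,0.3, -4.5,12,1,0,0,-21,0.3, -5,16,1,0,0,-28,0.3, -6,20,1,0,0,-35,0.3, -7,24,1,0,0,-42,0.3, -7.5,28,1,0,0,-49,0.3, -8,30,1,0,0,-56,0.3]'
python3 -c "
from station import *
print(get_obs()['q'],get_obs()['eef_pos'],get_obs()['tool_rot'])"
```

```text
t: 4.28
eef_pos: [0.5321, -0.3045, 0.208]
tool_rot: [-0.015, 0.998, 0.057, 0.001]
contact_force: [1.6, -0.4, 1.1]
gripper_width: 0.297
t: 4.95
eef_pos: [0.454, -0.0092, 0.219]
tool_rot: [-0.013, 0.92, -0.392, 0.009]
contact_force: [0.9, 0.8, -0.4]
gripper_width: 0.3
[ 0.08728902  0.12258235 -0.20903789  2.08047565  0.01424574  0.91318902
 -2.50450528] [ 0.45401425 -0.00917899  0.21900046] [-0.01310535  0.91991453 -0.39180493  0.0086258 ]
```

```bash
cat >> h.py <<'E'
from scipy.spatial.transform import Rotation as Ro
def todo(pos,yaw,tilt=0,dirn=(1,0)):
    """shift cm and rotvec deg to pose: tool down, yaw deg, tilted so tool z leans toward dirn by tilt deg"""
    o=get_obs();q=np.array(o['tool_rot']);cur=Ro.from_quat(np.r_[q[1:],q[0]])
    y=np.radians(yaw);M=np.array([[np.cos(y),np.sin(y),0],[np.sin(y),-np.cos(y),0],[0,0,-1]]).T
    d=np.r_[dirn,0]/np.hypot(*dirn);T=Ro.from_rotvec(np.radians(tilt)*np.cross([0,0,-1],d))
    rv=(T*Ro.from_matrix(M)*cur.inv()).as_rotvec(degrees=True)
    print('shift',((np.array(pos)-o['eef_pos'])*100).round(2),'turn',rv.round(1),'F',np.round(o['contact_force'],1),'w',round(o['gripper_width'],3),'t',round(o['t'],2),'pos',o['eef_pos'].round(4),'q',np.round(o['q'],2))
E
python3 -m handwheel '[0,3,0,0,0,7.1,0.3, 0,6,0,0,0,14.2,0.3, 0,8,0,0,0,21.3,0.3, 0,8,0,0,0,28.4,0.3, 0,8,0,0,0,35.5,0.3, 0,8,0,0,0,42.6,0.3, 0,8,0,0,0,49.7,0.3, 0,8,0,0,0,56.8,0.3]'
python3 -m handwheel '[0,0,0,0,0,7.1,0.3, 0,0,0,0,0,14.2,0.3, 0,0,0,0,0,21.3,0.3, 0,0,0,0,0,28.4,0.3, 0,0,0,0,0,35.5,0.3, 0,0,0,0,0,42.6,0.3, 0,0,0,0,0,49.7,0.3, 0,0,0,0,0,56.8,0.3]'
python3 -m handwheel '[0,0,0,0,0,7.1,0.3, 0,0,0,0,0,14.2,0.3, 0,0,0,0,0,21.3,0.3, 0,0,0,0,0,28.4,0.3, 0,0,0,0,0,35.5,0.3, 0,0,0,0,0,42.6,0.3, 0,0,0,0,0,49.7,0.3, 0,0,0,0,0,56.8,0.3]'
python3 -c "
from h import *
todo((.4005-.02,.0725-.015,.10),125.5,15,(-.814,-.581))"
```

```text
t: 5.62
eef_pos: [0.4553, 0.0698, 0.2197]
tool_rot: [-0.015, 0.995, 0.095, 0.002]
contact_force: [-0.8, 0.1, 0.8]
gripper_width: 0.3
t: 6.28
eef_pos: [0.4566, 0.0686, 0.2203]
tool_rot: [-0.014, 0.829, 0.558, -0.004]
contact_force: [-0.4, 0.1, 1.1]
gripper_width: 0.3
t: 6.95
eef_pos: [0.4579, 0.0675, 0.2209]
tool_rot: [-0.009, 0.462, 0.887, -0.01]
contact_force: [1.4, 0.1, 0.1]
gripper_width: 0.301
shift [ -7.74  -1.   -12.09] turn [-8.1 10.8  0.6] F [1.4 0.1 0.1] w 0.301 t 6.95 pos [0.4579 0.0675 0.2209] q [ 0.26  0.21 -0.61  2.    0.14  1.    0.19]
```

```bash
python3 -m handwheel '[-1,0.4,-3,-4,5.4,0.3,0.3, -3,1,-6,-8,10.8,0.6,0.3, -4,1.2,-10,-8,10.8,0.6,0.3, -4.4,1.4,-13,-8,10.8,0.6,0.3, -4.4,1.4,-13,-8,10.8,0.6,0.3, -4.4,1.4,-13,-8,10.8,0.6,0.3]'
python3 - <<'E'
from h import *
todo((.3966,.0697,.012),125.5,15,(-.814,-.581))
t=read_camera('top');s=read_camera('scene')
cv2.imwrite('pics/k2.png',np.hstack([crop(t,250,200,80,80,5),crop(s,300,120,100,100,4)]))
E
```

```text
t: 7.45
eef_pos: [0.4141, 0.0807, 0.0908]
tool_rot: [-0.061, 0.454, 0.881, -0.116]
contact_force: [-0.1, 0.4, 0.7]
gripper_width: 0.301
shift [-1.75 -1.1  -7.88] turn [-0.1 -0.1  0.1] F [-0.1  0.4  0.7] w 0.301 t 7.45 pos [0.4141 0.0807 0.0908] q [ 0.08  0.47 -0.57  2.06  0.34  0.98 -0.09]
```

View pics/k2.png

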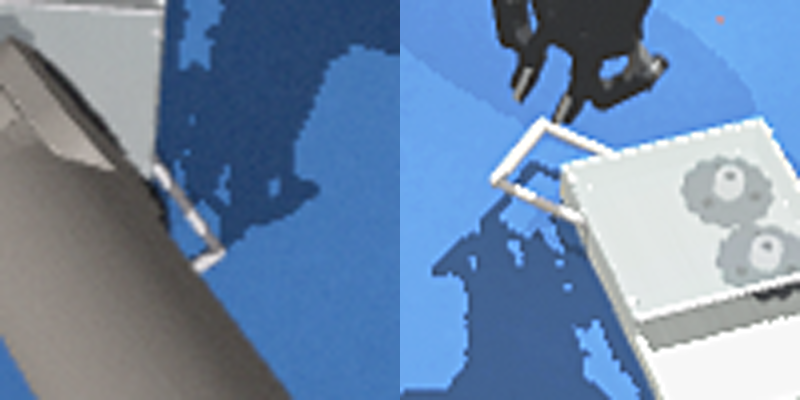

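The fingers stand above the handle and straddle it along uphill. The bar ends are at crop pixels (495,180) and (543,122). I'll descend and close.

```bash
python3 -m handwheel '[-0.5,-0.3,-2.5,0,0,0,0.3, -1.1,-0.7,-5,0,0,0,0.3, -1.5,-0.95,-6.8,0,0,0,0.3, -1.75,-1.1,-7.8,0,0,0,0.3, -1.75,-1.1,-7.8,0,0,0,0.3, -1.75,-1.1,-7.8,0,0,0,0.3]'; python3 -m handwheel '[0,0,0,0,0,0,0, 0,0,0,0,0,0,0, 0,0,0,0,0,0,0, 0,0,0,0,0,0,0, 0,0,0,0,0,0,0, 0,0,0,0,0,0,0]' 50;python3 -c "
from h import *
todo((.3966,.0697,.012),125.5,15,(-.814,-.581))"
```

```text
t: 8.05
eef_pos: [0.3999, 0.0704, 0.0158]
tool_rot: [-0.058, 0.456, 0.881, -0.114]
contact_force: [0.0, 0.0, -0.0]
gripper_width: 0.299
t: 8.55
eef_pos: [0.3983, 0.0688, 0.0176]
tool_rot: [-0.059, 0.456, 0.881, -0.116]
contact_force: [-7.1, -3.4, 11.4]
gripper_width: 0.095
shift [-0.17  0.09 -0.56] turn [0.1 0.1 0.2] F [-7.1 -3.4 11.4] w 0.095 t 8.55 pos [0.3983 0.0688 0.0176] q [ 0.04  0.57 -0.51  2.14  0.44  0.81 -0.18]
```

```bash
python3 -m handwheel '[0.1,0.1,1.5,0,0,0,0, 0.3,0.2,3.1,0,0,0,0, 0.5,0.4,4.7,0,0,0,0, 0.86,0.62,6.2,0,0,0,0, 1.2,0.9,7.7,0,0,0,0, 1.7,1.2,9.3,0,0,0,0, 1.7,1.2,9.3,0,0,0,0]';python3 -c "
from h import *
todo((.3983+.0402,.0688+.0287,.0176+.149),125.5,15,(-.814,-.581))"
```

```text
t: 9.13
eef_pos: [0.416, 0.0811, 0.1138]
tool_rot: [-0.058, 0.456, 0.88, -0.116]
contact_force: [-3.4, -0.7, -3.3]
gripper_width: 0.095
shift [2.25 1.64 5.28] turn [0.1 0.2 0.2] F [-3.4 -0.7 -3.3] w 0.095 t 9.13 pos [0.416  0.0811 0.1138] q [ 0.09  0.43 -0.58  2.05  0.32  1.02 -0.07]
```

```bash
python3 -m handwheel '[0.5,0.3,1.4,0,0,0,0, 1,0.7,2.8,0,0,0,0, 1.6,1.1,4.2,0,0,0,0, 2.25,1.64,5.4,0,0,0,0, 2.25,1.64,5.4,0,0,0,0, 2.25,1.64,5.4,0,0,0,0, 2.25,1.64,5.4,0,0,0,0, 2.25,1.64,5.4,0,0,0,0]';python3 -m handwheel '[0,0,0,0,0,0,0, 0,0,0,0,0,0,0, 0,0,0,0,0,0,0, 0,0,0,0,0,0,0, 0,0,0,0,0,0,0, 0,0,0,0,0,0,0, 0,0,0,0,0,0,0, 0,0,0,0,0,0,0]'
python3 - <<'E'
from h import *
todo((.3983+.0402,.0688+.0287,.0176+.149),125.5,15,(-.814,-.581))
t=read_camera('top');s=read_camera('scene')
cv2.imwrite('pics/k3.png',np.hstack([crop(t,222,150,80,100,5),crop(s,320,120,100,125,4)]))
E
```

```text
t: 9.8
eef_pos: [0.4378, 0.0965, 0.1671]
tool_rot: [-0.058, 0.456, 0.88, -0.117]
contact_force: [-1.6, -5.3, -2.0]
gripper_width: 0.093
t: 10.47
eef_pos: [0.4378, 0.0965, 0.1671]
tool_rot: [-0.058, 0.456, 0.88, -0.117]
contact_force: [-0.9, -2.4, -2.6]
gripper_width: 0.087
shift [ 0.07  0.1  -0.05] turn [0.2 0.2 0.3] F [-0.9 -2.4 -2.6] w 0.087 t 10.47 pos [0.4378 0.0965 0.1671] q [ 0.09  0.39 -0.6   1.95  0.27  1.15 -0.04]
```

View pics/k3.png

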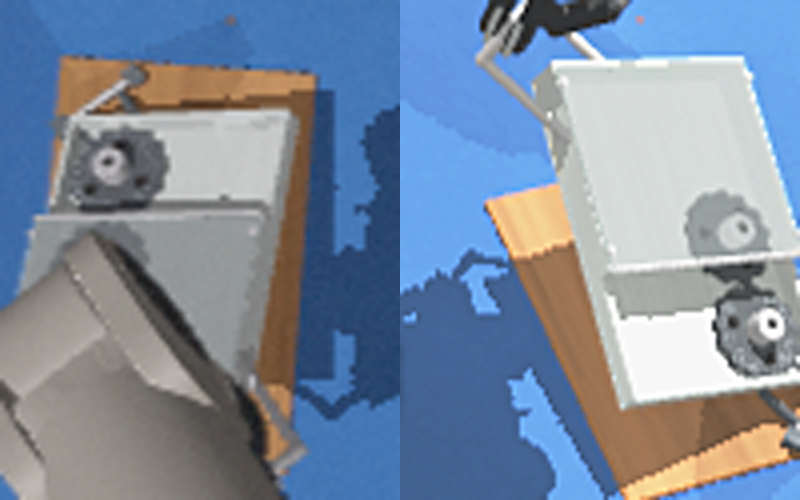

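One cam is in the open corner (top crop (110,162)) and the second is queued under the cover. I'll let the tray down slowly.

```bash
python3 -m handwheel '[-0.3,-0.2,-0.7,0,0,0,0, -0.6,-0.4,-1.4,0,0,0,0, -0.9,-0.65,-2.1,0,0,0,0, -1.25,-0.9,-2.8,0,0,0,0, -1.5,-1.1,-3.5,0,0,0,0, -1.8,-1.3,-4.2,0,0,0,0, -2.05,-1.45,-4.9,0,0,0,0, -2.3,-1.65,-5.65,0,0,0,0]' 70;python3 -m handwheel '[-0.2,-0.1,-0.8,0,0,0,0, -0.4,-0.25,-1.5,0,0,0,0, -0.6,-0.4,-2.3,0,0,0,0, -0.8,-0.58,-3.05,0,0,0,0, -1,-0.7,-3.8,0,0,0,0, -1.15,-0.82,-4.6,0,0,0,0, -1.3,-0.9,-5.3,0,0,0,0, -1.4,-1,-6.1,0,0,0,0]'; python3 -c "
from h import *
todo((.3983,.0688,.0176),125.5,15,(-.814,-.581))"
```

```text
t: 11.23
eef_pos: [0.4149, 0.0804, 0.1102]
tool_rot: [-0.058, 0.456, 0.88, -0.116]
contact_force: [-7.4, -3.8, 2.9]
gripper_width: 0.076
t: 11.9
eef_pos: [0.4015, 0.071, 0.0486]
tool_rot: [-0.057, 0.456, 0.881, -0.115]
contact_force: [-0.0, 0.2, -2.3]
gripper_width: 0.083
shift [-0.32 -0.22 -3.1 ] turn [0.1 0.3 0.2] F [-0.   0.2 -2.3] w 0.083 t 11.9 pos [0.4015 0.071  0.0486] q [ 0.06  0.52 -0.54  2.12  0.4   0.87 -0.14]
```

```bash
python3 -m handwheel '[-0.1,-0.05,-0.6,0,0,0,0, -0.2,-0.1,-1.2,0,0,0,0, -0.25,-0.15,-1.8,0,0,0,0, -0.3,-0.2,-2.4,0,0,0,0, -0.3,-0.2,-2.8,0,0,0,0, -0.32,-0.2,-3.1,0,0,0,0, -0.32,-0.2,-3.3,0,0,0,0, -0.32,-0.2,-3.3,0,0,0,0]'; python3 - <<'E'
from h import *
todo((.3983,.0688,.0176),125.5,15,(-.814,-.581))
t=read_camera('top');s=read_camera('scene')
cv2.imwrite('pics/k4.png',np.hstack([crop(t,222,150,80,100,5),crop(s,320,120,100,125,4)]))
E
```

```text
t: 12.57
eef_pos: [0.3988, 0.0691, 0.0198]
tool_rot: [-0.056, 0.456, 0.88, -0.118]
contact_force: [-6.5, -2.8, 59.6]
gripper_width: 0.081
shift [-0.05 -0.03 -0.22] turn [0.4 0.3 0.2] F [-6.5 -2.8 59.6] w 0.081 t 12.57 pos [0.3988 0.0691 0.0198] q [ 0.04  0.57 -0.51  2.14  0.44  0.82 -0.18]
```

View pics/k4.png

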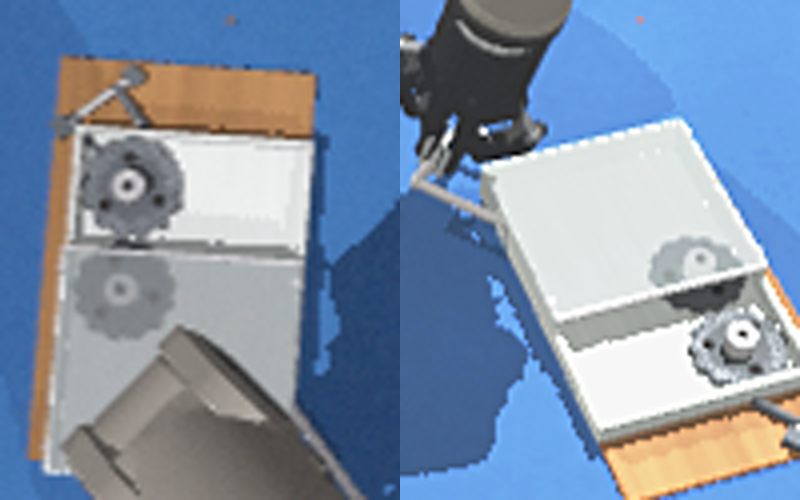

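```bash
python3 -m handwheel '[0,0,0.2,0,0,0,0, 0,0,0.2,0,0,0,0.3, 0,0,0.2,0,0,0,0.3, 0,0,0.2,0,0,0,0.3, 0.45,0.3,2.2,0,0,0,0.3, 1.1,0.7,5,0,0,0,0.3, 1.75,1.1,8,0,0,0,0.3, 2.2,1.4,11,0,0,0,0.3]' 40; python3 - <<'E'
from h import *
print(onz('top',222+128.5/5-.5,150+184.5/5-.5,.03),onz('scene',320+(742-400+.5)/4-.5,120+337.5/4-.5,.03))
todo((.615,.19,.2),0)
todo((.615,.19,.2),90)
E
```

```text
t: 13.33
eef_pos: [0.4206, 0.0834, 0.1302]
tool_rot: [-0.057, 0.456, 0.88, -0.118]
contact_force: [0.8, 0.2, -0.4]
gripper_width: 0.298
[0.63529452 0.1964701  0.03      ] [0.63606842 0.1967104  0.03      ]
shift [19.44 10.66  6.98] turn [  -8.1  -16.6 -124.4] F [ 0.8  0.2 -0.4] w 0.298 t 13.33 pos [0.4206 0.0834 0.1302] q [ 0.09  0.41 -0.59  2.02  0.3   1.06 -0.06]
shift [19.44 10.66  6.98] turn [  5.  -14.4 -35. ] F [ 0.8  0.2 -0.4] w 0.298 t 13.33 pos [0.4206 0.0834 0.1302] q [ 0.09  0.41 -0.59  2.02  0.3   1.06 -0.06]
```

```bash
python3 -m handwheel '[0,0,4,0,-3.6,-7,0.34, 3,1.5,5,1,-7.2,-14,0.34, 7,3.5,5,2,-10.5,-21,0.34, 11,6,5,3,-14,-28,0.34, 15,8,5,4,-14.6,-28.8,0.34, 18.5,10,5,4,-14.6,-28.8,0.34, 21.5,11.3,3,4,-14.6,-28.8,0.34, 21.5,11.3,0,4,-14.6,-28.8,0.34]'; python3 - <<'E'
from h import *
todo((.6356,.1965,.017),96.2)
E
```

```text
t: 14.0
eef_pos: [0.6427, 0.2009, 0.1324]
tool_rot: [0.013, 0.669, 0.743, -0.006]
contact_force: [1.4, 0.6, -0.2]
gripper_width: 0.344
shift [ -0.71  -0.44 -11.54] turn [1.5 0.6 0.2] F [ 1.4  0.6 -0.2] w 0.344 t 14.0 pos [0.6427 0.2009 0.1324] q [-0.09  0.61 -0.46  1.62  0.34  0.99 -0.57]
```

```bash
python3 -m handwheel '[-0.7,-0.4,-3,1.5,0.6,0,0.34, -0.7,-0.44,-6,1.5,0.6,0,0.34, -0.7,-0.44,-8,1.5,0.6,0,0.34, -0.7,-0.44,-8,1.5,0.6,0,0.34, -0.7,-0.44,-8,1.5,0.6,0,0.34]'; python3 - <<'E'
from h import *
todo((.6356,.1965,.017),96.2)
t=read_camera('top');s=read_camera('scene')
cv2.imwrite('pics/k5.png',np.hstack([crop(t,222,150,80,100,5),crop(s,320,120,100,125,4)]))
E
```

```text
t: 14.42
eef_pos: [0.6346, 0.1962, 0.0508]
tool_rot: [-0.001, 0.669, 0.743, -0.001]
contact_force: [-0.6, 0.7, 0.7]
gripper_width: 0.341
shift [ 0.1   0.03 -3.38] turn [-0.  -0.2  0.2] F [-0.6  0.7  0.7] w 0.341 t 14.42 pos [0.6346 0.1962 0.0508] q [-0.09  0.7  -0.44  1.68  0.37  0.84 -0.58]
```

View pics/k5.png

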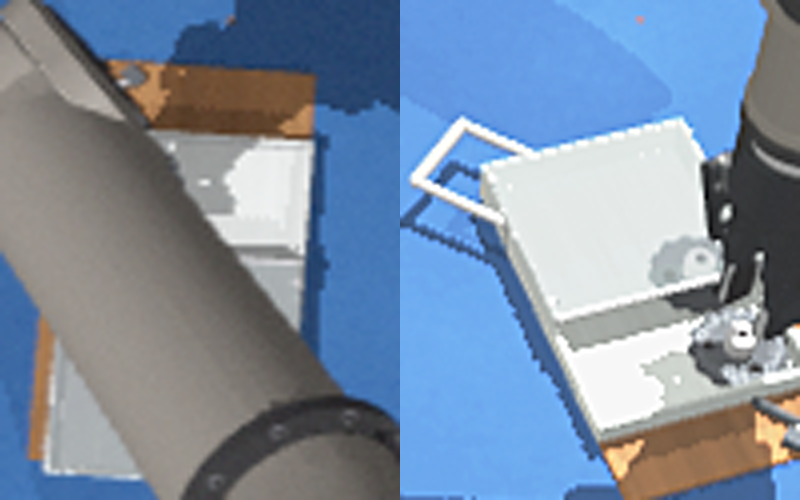

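Hub is still at (742,337) in the crop, unmoved. I'll descend and grip.

```bash
python3 -m handwheel '[0.1,0,-1,0,0,0,0.34, 0.1,0,-2,0,0,0,0.34, 0.1,0,-3,0,0,0,0.34, 0.1,0,-3.4,0,0,0,0.34, 0.1,0,-3.4,0,0,0,0.34]';  python3 -m handwheel '[0,0,0,0,0,0,0, 0,0,0,0,0,0,0, 0,0,0,0,0,0,0, 0,0,0,0,0,0,0, 0,0,0,0,0,0,0, 0,0,0,0,0,0,0]' 50
```

```text
t: 14.93
eef_pos: [0.6396, 0.1981, 0.0279]
tool_rot: [0.002, 0.669, 0.743, 0.002]
contact_force: [-17.2, -8.6, 61.0]
gripper_width: 0.345
t: 15.43
eef_pos: [0.6402, 0.1988, 0.0301]
tool_rot: [0.003, 0.669, 0.743, 0.003]
contact_force: [-5.0, -3.1, 20.6]
gripper_width: 0.004
```

```bash
python3 -m handwheel '[-0.3,-0.1,1.5,0,0,0,0, -0.3,-0.1,3,0,0,0,0.1, -0.3,-0.1,4,0,0,0,0.45, -0.3,-0.1,4,0,0,0,0.45, -0.3,-0.1,4,0,0,0,0.45, -0.3,-0.1,4,0,0,0,0.45]';  python3 - <<'E'
from h import *
todo((.6356,.1965,.017),96.2)
p=get_obs()['eef_pos']; print(proj('scene',p), proj('scene',p-[0,0,.04]))
s=read_camera('scene')
cv2.imwrite('pics/k6.png',crop(s,470-0 if 0 else 380,170,65,60,10))
E
```

```text
t: 15.93
eef_pos: [0.6369, 0.1975, 0.0693]
tool_rot: [0.003, 0.669, 0.743, 0.003]
contact_force: [-0.1, -0.5, -0.6]
gripper_width: 0.448
shift [-0.13 -0.1  -5.23] turn [-0.   0.4  0.2] F [-0.1 -0.5 -0.6] w 0.448 t 15.93 pos [0.6369 0.1975 0.0693] q [-0.08  0.68 -0.45  1.68  0.37  0.86 -0.58]
[408.13599437 195.19369222] [405.45935865 204.16636391]
```

View pics/k6.png

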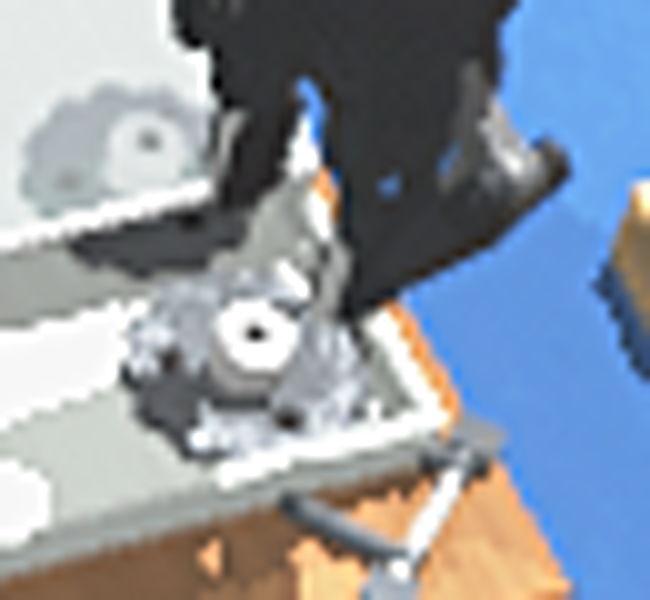

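```bash
python3 -m handwheel '[-0.5,-0.2,4,0,0,7,0.45, -4,-3,8,0,0,14,0.45, -8,-7,9,0,0,21,0.45, -12,-11,9,0,0,28,0.45, -14,-15,9,0,0,35,0.45, -14,-19,9,0,0,35,0.45, -14,-20,9,0,0,35,0.45]'; python3 - <<'E'
from h import *
print(onz('scene',405.05,202.75,.03))
t=read_camera('top');s=read_camera('scene');cv2.imwrite('pics/raw_t.png',t[:,:,::-1]);cv2.imwrite('pics/raw_s.png',s[:,:,::-1])
cv2.imwrite('pics/k7.png',np.hstack([crop(t,230,170,40,40,10),crop(s,385,185,40,40,10)]))
E
```

```text
t: 16.57
eef_pos: [0.4971, 0.0055, 0.1583]
tool_rot: [0.001, 0.414, 0.91, 0.003]
contact_force: [1.9, -2.0, 0.6]
gripper_width: 0.45
[0.63261915 0.19848629 0.03      ]
```

View pics/k7.png

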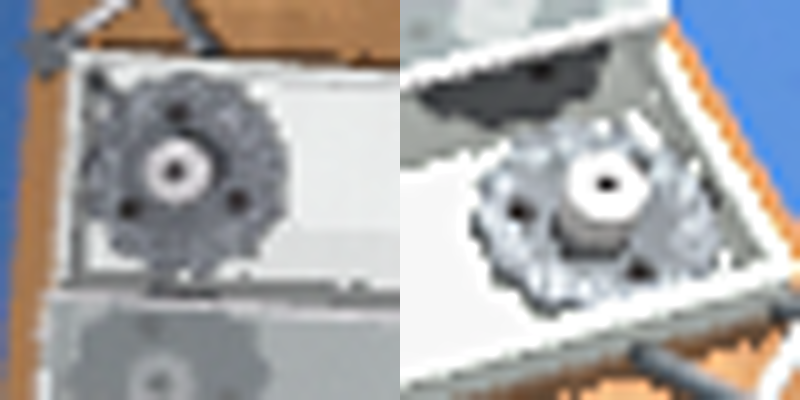

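```bash
python3 - <<'E'
from h import *
print(onz('top',247.3,186.7,.03),onz('scene',405.15,202.85,.03))
# least-squares meet of both rays
A=[];b=[]
for r in(ray('top',247.3,186.7),ray('scene',405.15,202.85)):
    d=r[1]/np.linalg.norm(r[1]);P=np.eye(3)-np.outer(d,d);A.append(P);b.append(P@r[0])
print(np.linalg.lstsq(np.vstack(A),np.hstack(b),rcond=None)[0])
todo((.634,.197,.1),141)
todo((.634,.197,.1),51)
E
```

```text
[0.63427271 0.19614403 0.03      ] [0.63302485 0.19856535 0.03      ]
[0.63436815 0.1963548  0.03275434]
shift [13.74 19.89 -5.74] turn [ 0.   0.1 10.6] F [-0.2  0.3 -0.6] w 0.453 t 16.67 pos [ 0.4966 -0.0019  0.1574] q [ 0.44  0.35 -0.67  2.01  0.28  0.87  0.32]
shift [13.74 19.89 -5.74] turn [  0.1   0.  -79.4] F [-0.2  0.3 -0.6] w 0.453 t 16.67 pos [ 0.4966 -0.0019  0.1574] q [ 0.44  0.35 -0.67  2.01  0.28  0.87  0.32]
```

```bash
python3 -m handwheel '[3,4,0,0,0,0,0.45, 6,8,0,0,0,0,0.45, 9,12,0,0,0,0,0.45, 12,16,0,0,0,0,0.45, 13.7,19.9,0,0,0,0,0.45, 13.7,19.9,-4,0,0,0,0.45, 13.7,19.9,-8,0,0,0,0.45, 13.7,19.9,-8,0,0,0,0.45]'; python3 -c "
from h import *
todo((.6338,.1973,.018),130)"
```

```text
t: 17.33
eef_pos: [0.6291, 0.1982, 0.0692]
tool_rot: [-0.004, 0.418, 0.908, -0.004]
contact_force: [-1.4, -1.7, -1.8]
gripper_width: 0.447
shift [ 0.47 -0.09 -5.12] turn [ 0.2 -0.6 -0.6] F [-1.4 -1.7 -1.8] w 0.447 t 17.33 pos [0.6291 0.1982 0.0692] q [ 0.    0.71 -0.58  1.68  0.47  0.91 -0.05]
```

```bash
python3 -m handwheel '[0.47,-0.1,0,0,0,0,0.45, 0.47,-0.1,-1,0,0,0,0.45, 0.47,-0.1,-2,0,0,0,0.45, 0.47,-0.1,-3,0,0,0,0.45, 0.47,-0.1,-3.5,0,0,0,0.45, 0.47,-0.1,-4.2,0,0,0,0.45, 0.47,-0.1,-4.2,0,0,0,0.45]'; python3 -c "
from h import *
todo((.6338,.1973,.018),130)"
```

```text
t: 17.92
eef_pos: [0.6333, 0.1966, 0.0263]
tool_rot: [-0.004, 0.418, 0.908, -0.004]
contact_force: [-0.9, -0.1, -0.6]
gripper_width: 0.448
shift [ 0.05  0.07 -0.83] turn [ 0.2 -0.6 -0.6] F [-0.9 -0.1 -0.6] w 0.448 t 17.92 pos [0.6333 0.1966 0.0263] q [-0.01  0.76 -0.56  1.68  0.5   0.86 -0.08]
```

Now below the hub top with no contact. Continue down and grip.

```bash
python3 -m handwheel '[0.05,0.05,-0.4,0,0,0,0.45, 0.05,0.05,-0.85,0,0,0,0.45, 0.05,0.05,-0.85,0,0,0,0.45]';  python3 -m handwheel '[0,0,0,0,0,0,0.2, 0,0,0,0,0,0,0, 0,0,0,0,0,0,0, 0,0,0,0,0,0,0, 0,0,0,0,0,0,0, 0,0,0,0,0,0,0]' 50; python3 -c "
from h import *
todo((.6338,.1973,.1),130)"
```

```text
t: 18.17
eef_pos: [0.6334, 0.1968, 0.0171]
tool_rot: [-0.004, 0.418, 0.908, -0.004]
contact_force: [-0.4, -0.0, -1.3]
gripper_width: 0.449
t: 18.67
eef_pos: [0.6335, 0.1969, 0.0173]
tool_rot: [-0.004, 0.418, 0.908, -0.004]
contact_force: [-1.5, -0.2, -0.1]
gripper_width: 0.23
shift [0.03 0.04 8.27] turn [ 0.2 -0.6 -0.6] F [-1.5 -0.2 -0.1] w 0.23 t 18.67 pos [0.6335 0.1969 0.0173] q [-0.02  0.78 -0.55  1.68  0.51  0.84 -0.08]
```

```bash
python3 -m handwheel '[0,0,1,0,0,0,0, 0,0,3,0,0,0,0, 0,0,6,0,0,0,0, -0.5,-1,10,0,0,-4,0, -2,-4,13,0,0,-11,0, -4,-8,15,0,0,-18,0, -6,-12,16,0,0,-25,0, -8,-16,16,0,0,-32,0]' 70; python3 - <<'E'
from h import *
todo((.485,-.224,.15),96.2)
t=read_camera('top');s=read_camera('scene')
cv2.imwrite('pics/k8.png',np.hstack([crop(t,345,175,40,50,10),crop(s,220,200,40,50,10)]))
cv2.imwrite('pics/raw_t2.png',t[:,:,::-1]);cv2.imwrite('pics/raw_s2.png',s[:,:,::-1])
E
```

```text
t: 19.33
eef_pos: [0.5617, 0.052, 0.1794]
tool_rot: [-0.004, 0.654, 0.756, -0.001]
contact_force: [0.7, -0.3, 0.5]
gripper_width: 0.218
shift [ -7.67 -27.6   -2.94] turn [-0.2 -0.4 -2.1] F [ 0.7 -0.3  0.5] w 0.218 t 19.33 pos [0.5617 0.052  0.1794] q [ 0.22  0.41 -0.54  1.84  0.24  0.96 -0.27]
```

View pics/k8.png

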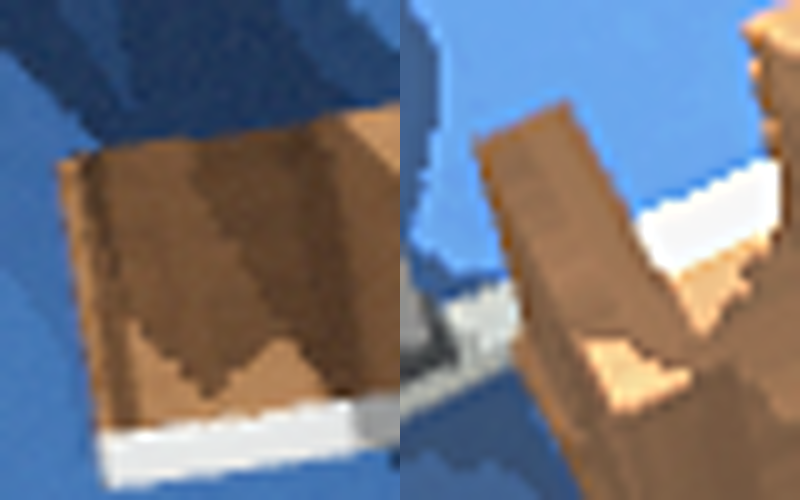

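```bash
python3 - <<'E'
from h import *
th=.108;R=np.array([[np.cos(th),-np.sin(th)],[np.sin(th),np.cos(th)]]);O=np.array([.5795,-.2138])
S=lambda x,y:(220+(x-400+.5)/10-.5,200+(y+.5)/10-.5)
T=lambda x,y:(345+(x+.5)/10-.5,175+(y+.5)/10-.5)
f=lambda P:(R.T@(P[:2]-O)*1000).round(1)
for p in[(475,142),(570,98),(692,375),(617,415)]:print('scene z.1',p,f(onz('scene',*S(*p),.1)))
for p in[(95,155),(110,170),(130,425),(60,165),(100,430)]:print('top z.1',p,f(onz('top',*T(*p),.1)),'z0',f(onz('top',*T(*p),0)))
# earlier corner readings, top crop c1 / scene c1
U=lambda x,y:(340+(x-400+.5)/5-.5,170+(y+.5)/5-.5)
for p in[(628,80),(648,215)]:print('top R',f(onz('top',*U(*p),.1)))
S2=lambda x,y:(195+(x-400+.5)/4-.5,190+(y-300+.5)/4-.5)
for p in[(640,350),(675,335),(740,435),(705,450)]:print('scene L',f(onz('scene',*S2(*p),.1)))
E
```

```text
scene z.1 (475, 142) [-51.1 -47.3]
scene z.1 (570, 98) [-52.4 -21.4]
scene z.1 (692, 375) [ 37.7 -27.2]
scene z.1 (617, 415) [ 39.5 -47.3]
top z.1 (95, 155) [36.2 53.2] z0 [43.7 42.4]
top z.1 (110, 170) [30.8 49.1] z0 [37.8 38. ]
top z.1 (130, 425) [-51.3  53.8] z0 [-50.5  43. ]
top z.1 (60, 165) [34.4 64.9] z0 [41.8 55. ]
top z.1 (100, 430) [-51.6  63.5] z0 [-50.8  53.5]
top R [ 37.6 -48.6]
top R [-50.3 -49.2]
scene L [-51.4  27.6]
scene L [-51.7  52.1]
scene L [37.7 54.7]
scene L [37.4 31.2]
```

```bash
python3 -m handwheel '[-1.2,-4,0,0,0,-1,0, -2.4,-8,0,0,-0.4,-2,0, -3.6,-12,0,0,-0.4,-2,0, -4.8,-16,0,0,-0.4,-2,0, -6,-20,0,0,-0.4,-2,0, -7.2,-24,0,0,-0.4,-2,0, -7.7,-27.5,0,0,-0.4,-2,0, -7.7,-27.5,-4,0,-0.4,-2,0]'; python3 -c "
from h import *
todo((.485,-.2235,.04),96.2)"
```

```text
t: 20.1
eef_pos: [0.4842, -0.2426, 0.1433]
tool_rot: [0.006, 0.674, 0.738, -0.003]
contact_force: [1.7, -1.7, -1.7]
gripper_width: 0.219
shift [  0.08   1.91 -10.33] turn [0.8 0.3 1. ] F [ 1.7 -1.7 -1.7] w 0.219 t 20.1 pos [ 0.4842 -0.2426  0.1433] q [ 0.68  0.39 -0.41  1.94  0.22  0.84  0.23]
```

```bash
python3 -m handwheel '[0.1,1.9,0,0.8,0.3,1,0, 0.1,1.9,-3,0.8,0.3,1,0, 0.1,1.9,-6,0.8,0.3,1,0, 0.1,1.9,-9,0.8,0.3,1,0, 0.1,1.9,-10.3,0.8,0.3,1,0, 0.1,1.9,-10.3,0.8,0.3,1,0, 0.1,1.9,-10.3,0.8,0.3,1,0]'; python3 -c "
from h import *
todo((.485,-.2235,.04),96.2)"
```

```text
t: 20.68
eef_pos: [0.4859, -0.2225, 0.041]
tool_rot: [-0.0, 0.667, 0.745, 0.0]
contact_force: [-0.3, -0.0, -1.0]
gripper_width: 0.22
shift [-0.09 -0.1  -0.1 ] turn [-0.1 -0.  -0.1] F [-0.3 -0.  -1. ] w 0.22 t 20.68 pos [ 0.4859 -0.2225  0.041 ] q [ 0.61  0.54 -0.37  2.01  0.31  0.64  0.14]
```

```bash
python3 -m handwheel '[0,-0.07,-0.1,0,0,0,0, 1,0.03,-0.1,0,0,0,0, 2,0.14,-0.1,0,0,0,0, 3,0.25,-0.1,0,0,0,0, 4,0.36,-0.1,0,0,0,0, 4,0.36,-0.1,0,0,0,0]'; python3 -c "
from h import *
todo((.5795,-.2131,.04),96.2)"
```

```text
t: 21.18
eef_pos: [0.5295, -0.218, 0.0408]
tool_rot: [0.001, 0.667, 0.745, 0.002]
contact_force: [1.3, 0.2, -1.2]
gripper_width: 0.219
shift [ 5.    0.49 -0.08] turn [-0.1  0.2 -0.2] F [ 1.3  0.2 -1.2] w 0.219 t 21.18 pos [ 0.5295 -0.218   0.0408] q [ 0.57  0.58 -0.37  1.92  0.32  0.69  0.12]
```

```bash
python3 -m handwheel '[0.8,0.07,-0.05,0,0,0,0, 1.6,0.15,-0.05,0,0,0,0, 2.4,0.24,-0.05,0,0,0,0, 2.4,0.24,-0.05,0,0,0,0]';  python3 -m handwheel '[0.8,0.08,0,0,0,0,0, 1.6,0.17,0,0,0,0,0, 2.2,0.22,0,0,0,0,0, 2.2,0.22,0,0,0,0,0]';python3 -c "
from h import *
todo((.5795,-.2131,.04),96.2)"
```

```text
t: 21.52
eef_pos: [0.5558, -0.215, 0.0405]
tool_rot: [0.001, 0.666, 0.746, 0.003]
contact_force: [0.1, -0.3, -0.4]
gripper_width: 0.222
t: 21.85
eef_pos: [0.5786, -0.2126, 0.0404]
tool_rot: [0.001, 0.666, 0.746, 0.003]
contact_force: [-0.9, -0.2, 0.1]
gripper_width: 0.22
shift [ 0.09 -0.05 -0.04] turn [-0.1  0.3 -0.3] F [-0.9 -0.2  0.1] w 0.22 t 21.85 pos [ 0.5786 -0.2126  0.0404] q [ 0.52  0.64 -0.36  1.82  0.32  0.74  0.1 ]
```

```bash
python3 -m handwheel '[0.2,0.02,0,0,0,0,0, 0.4,0.04,0,0,0,0,0, 0.4,0.04,0,0,0,0,0, 0.4,0.04,0,0,0,0,0]';  python3 -m handwheel '[0.2,0.02,0,0,0,0,0, 0.3,0.03,0,0,0,0,0, 0.3,0.03,0,0,0,0,0]'
```

```text
t: 22.18
eef_pos: [0.5794, -0.2126, 0.0396]
tool_rot: [-0.001, 0.666, 0.746, 0.0]
contact_force: [-6.6, 0.0, 3.0]
gripper_width: 0.223
t: 22.43
eef_pos: [0.5795, -0.2127, 0.0388]
tool_rot: [-0.003, 0.667, 0.745, -0.002]
contact_force: [-6.3, -0.1, 3.2]
gripper_width: 0.221
```

```bash
python3 -m handwheel '[0,0,-0.2,0,0,0,0, 0,0,-0.2,0,0,0,0, 0,0,-0.1,0,0,0,0.3, 0,0,-0.1,0,0,0,0.38, 0,0,-0.1,0,0,0,0.38, 0,0,-0.1,0,0,0,0.38]';  python3 -m handwheel '[0,0,1,0,0,0,0.38, 0,0,3,0,0,0,0.38, 0,0,6,0,0,0,0.38, 0,0,10,0,0,0,0.38, 0,0,13,0,0,0,0.38, 0,0,13,0,0,0,0.38]'; python3 - <<'E'
from h import *
t=read_camera('top');s=read_camera('scene')
cv2.imwrite('pics/k9.png',np.hstack([crop(t,215,140,90,120,4),np.vstack([crop(s,195,180,100,60,4),crop(s,330,150,100,60,4)])]))
todo((.5795,-.2131,.04),96.2)
E
```

```text
t: 22.93
eef_pos: [0.58, -0.2127, 0.038]
tool_rot: [-0.003, 0.667, 0.745, -0.001]
contact_force: [-0.5, 0.2, -0.3]
gripper_width: 0.38
t: 23.43
eef_pos: [0.5844, -0.2133, 0.1758]
tool_rot: [0.003, 0.667, 0.745, 0.001]
contact_force: [0.5, -0.5, 0.4]
gripper_width: 0.38
shift [ -0.17  -0.02 -13.02] turn [-0.  -0.1 -0.2] F [-0.2  0.2 -0.2] w 0.378 t 23.53 pos [ 0.5812 -0.2129  0.1702] q [ 0.56  0.48 -0.42  1.73  0.23  0.98  0.17]
```

View pics/k9.png

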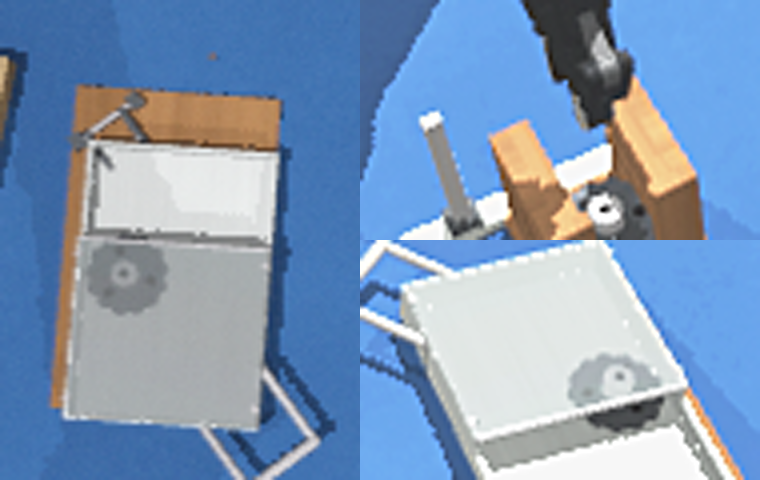

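Cam 1 is in the bottom slot with hub up. One cam is left under the cover, so back to the handle.

```bash
python3 -m handwheel '[-2,4,1,0,0,7,0.3, -5,7,1,0,0,14,0.3, -8,10,1,0,0,21,0.3, -11,13,1,0,0,28.5,0.3, -13,17,1,0,0,28.5,0.3, -14.5,21,1,0,0,28.5,0.3, -15,25,1,0,0,28.5,0.3, -15,29,1,0,0,28.5,0.3]'; python3 -c "
from h import *
todo((.4141,.0807,.0908),125.5,15,(-.814,-.581))"
```

```text
t: 24.2
eef_pos: [0.4284, 0.0712, 0.1793]
tool_rot: [-0.001, 0.463, 0.886, -0.002]
contact_force: [1.1, -0.7, -0.4]
gripper_width: 0.3
shift [-1.43  0.95 -8.85] turn [-8.5 12.   0.7] F [ 1.1 -0.7 -0.4] w 0.3 t 24.2 pos [0.4284 0.0712 0.1793] q [ 0.34  0.22 -0.72  2.12  0.19  0.87  0.12]
```

```bash
python3 -m handwheel '[-0.4,0.4,-1,-4,6,0.3,0.3, -1.4,1,-4,-8.5,12,0.7,0.3, -1.4,1,-8.8,-8.5,12,0.7,0.3, -1.4,1,-8.8,-8.5,12,0.7,0.3, -1.4,1,-8.8,-8.5,12,0.7,0.3]'; python3 -c "
from h import *
todo((.398,.0693,.0145),125.5,15,(-.814,-.581))"
```

```text
t: 24.62
eef_pos: [0.4116, 0.0806, 0.0888]
tool_rot: [-0.063, 0.453, 0.881, -0.118]
contact_force: [-0.3, -0.7, 0.5]
gripper_width: 0.295
shift [-1.36 -1.13 -7.43] turn [ 0.  -0.4 -0.1] F [-0.3 -0.7  0.5] w 0.295 t 24.62 pos [0.4116 0.0806 0.0888] q [ 0.14  0.49 -0.65  2.06  0.38  0.99 -0.13]
```

```bash
python3 -m handwheel '[-0.4,-0.3,-2.5,0,0,0,0.3, -0.8,-0.7,-5,0,0,0,0.3, -1.2,-1,-6.5,0,0,0,0.3, -1.36,-1.13,-7.4,0,0,0,0.3, -1.36,-1.13,-7.4,0,0,0,0.3, -1.36,-1.13,-7.4,0,0,0,0.3]'; python3 -m handwheel '[0,0,0,0,0,0,0, 0,0,0,0,0,0,0, 0,0,0,0,0,0,0, 0,0,0,0,0,0,0, 0,0,0,0,0,0,0, 0,0,0,0,0,0,0]' 60;python3 -c "
from h import *
todo((.398,.0693,.0145),125.5,15,(-.814,-.581))"
```

```text
t: 25.12
eef_pos: [0.3987, 0.069, 0.016]
tool_rot: [-0.062, 0.453, 0.881, -0.118]
contact_force: [0.3, -0.2, -0.3]
gripper_width: 0.304
t: 25.62
eef_pos: [0.3986, 0.0682, 0.0179]
tool_rot: [-0.062, 0.454, 0.881, -0.119]
contact_force: [-4.6, -1.4, 12.3]
gripper_width: 0.09
shift [-0.06  0.11 -0.34] turn [ 0.2 -0.3  0. ] F [-4.6 -1.4 12.3] w 0.09 t 25.62 pos [0.3986 0.0682 0.0179] q [ 0.1   0.59 -0.59  2.13  0.49  0.85 -0.22]
```

Gripped as before. I'll tip the tray again with the same arc.

```bash
python3 -m handwheel '[0.1,0.1,1.5,0,0,0,0, 0.3,0.2,3.1,0,0,0,0, 0.5,0.4,4.7,0,0,0,0, 0.86,0.62,6.2,0,0,0,0, 1.2,0.9,7.7,0,0,0,0, 1.7,1.2,9.3,0,0,0,0, 1.7,1.2,9.3,0,0,0,0]'; python3 -m handwheel '[0.5,0.3,1.4,0,0,0,0, 1,0.7,2.8,0,0,0,0, 1.6,1.1,4.2,0,0,0,0, 2.25,1.64,5.4,0,0,0,0, 2.25,1.64,5.4,0,0,0,0, 2.25,1.64,5.4,0,0,0,0, 2.25,1.64,5.4,0,0,0,0, 2.25,1.64,5.4,0,0,0,0]';python3 -m handwheel '[0,0,0,0,0,0,0, 0,0,0,0,0,0,0, 0,0,0,0,0,0,0, 0,0,0,0,0,0,0, 0,0,0,0,0,0,0, 0,0,0,0,0,0,0, 0,0,0,0,0,0,0, 0,0,0,0,0,0,0]'
```

```text
t: 26.2
eef_pos: [0.4164, 0.0806, 0.114]
tool_rot: [-0.061, 0.454, 0.881, -0.119]
contact_force: [-3.1, -0.9, -1.7]
gripper_width: 0.088
t: 26.87
eef_pos: [0.438, 0.096, 0.1673]
tool_rot: [-0.061, 0.454, 0.881, -0.119]
contact_force: [-1.9, -3.3, -0.6]
gripper_width: 0.089
t: 27.53
eef_pos: [0.438, 0.096, 0.1673]
tool_rot: [-0.061, 0.454, 0.881, -0.119]
contact_force: [-0.6, -2.2, -2.0]
gripper_width: 0.088
```

```bash
python3 -m handwheel '[-0.3,-0.2,-0.7,0,0,0,0, -0.6,-0.4,-1.4,0,0,0,0, -0.9,-0.65,-2.1,0,0,0,0, -1.25,-0.9,-2.8,0,0,0,0, -1.5,-1.1,-3.5,0,0,0,0, -1.8,-1.3,-4.2,0,0,0,0, -2.05,-1.45,-4.9,0,0,0,0, -2.3,-1.65,-5.65,0,0,0,0]' 70;python3 -m handwheel '[-0.2,-0.1,-0.8,0,0,0,0, -0.4,-0.25,-1.5,0,0,0,0, -0.6,-0.4,-2.3,0,0,0,0, -0.8,-0.58,-3.05,0,0,0,0, -1,-0.7,-3.8,0,0,0,0, -1.15,-0.82,-4.6,0,0,0,0, -1.3,-0.9,-5.3,0,0,0,0, -1.4,-1,-6.1,0,0,0,0]';  python3 -m handwheel '[-0.1,-0.05,-0.6,0,0,0,0, -0.2,-0.1,-1.2,0,0,0,0, -0.25,-0.15,-1.8,0,0,0,0, -0.3,-0.2,-2.4,0,0,0,0, -0.3,-0.2,-2.7,0,0,0,0, -0.32,-0.2,-3,0,0,0,0, -0.32,-0.2,-3.1,0,0,0,0, -0.32,-0.2,-3.1,0,0,0,0]'
```

```text
t: 28.2
eef_pos: [0.4149, 0.0799, 0.1102]
tool_rot: [-0.061, 0.454, 0.881, -0.119]
contact_force: [-1.2, 1.1, -1.5]
gripper_width: 0.084
t: 28.87
eef_pos: [0.4018, 0.0706, 0.0487]
tool_rot: [-0.06, 0.454, 0.881, -0.118]
contact_force: [0.6, 0.2, -2.2]
gripper_width: 0.08
t: 29.53
eef_pos: [0.3992, 0.0685, 0.0203]
tool_rot: [-0.059, 0.454, 0.881, -0.119]
contact_force: [-2.3, -0.8, 36.0]
gripper_width: 0.079
```

Flat (36 N down against the base). I'll release, withdraw, and locate the cam.

```bash
python3 -m handwheel '[0,0,0.1,0,0,0,0, 0,0,0.2,0,0,0,0.3, 0,0,0.2,0,0,0,0.3, 0,0,0.2,0,0,0,0.3, 0.45,0.3,2.2,0,0,0,0.3, 1.1,0.7,5,0,0,0,0.3, 1.75,1.1,8,0,0,0,0.3, 2.2,1.4,11,0,0,0,0.45]' 50; python3 - <<'E'
from h import *
t=read_camera('top');s=read_camera('scene')
cv2.imwrite('pics/k10.png',np.hstack([crop(t,230,170,40,40,10),crop(s,385,185,40,40,10)]))
E
```

```text
t: 30.2
eef_pos: [0.4208, 0.0826, 0.131]
tool_rot: [-0.06, 0.454, 0.881, -0.12]
contact_force: [1.1, -0.0, -0.1]
gripper_width: 0.425
```

View pics/k10.png

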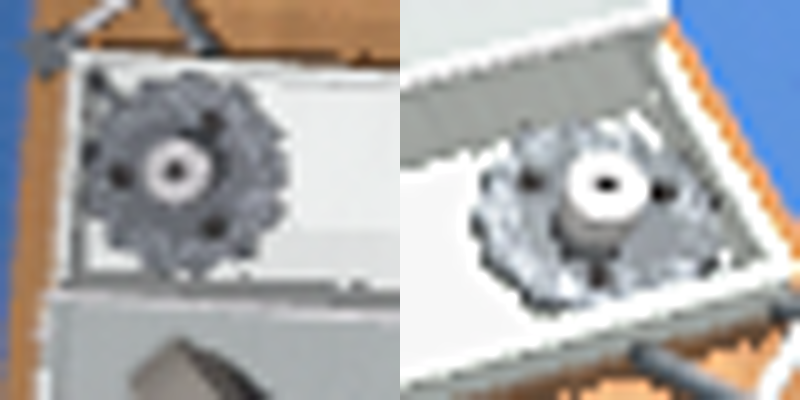

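Same spot as before (hub hole at (176,171) and (606,183)), and nothing else is under the visible cover. I'll grip it at (0.6336, 0.197).

```bash
python3 -m handwheel '[0,0,4,3.5,-5.5,1,0.45, 3,1.5,5,7.5,-12,3,0.45, 7,3.5,5,7.5,-12.5,4.5,0.45, 11,6,5,7.5,-12.5,4.5,0.45, 15,8,5,7.5,-12.5,4.5,0.45, 18.5,10,5,7.5,-12.5,4.5,0.45, 21.3,11.4,2,7.5,-12.5,4.5,0.45, 21.3,11.4,-1,7.5,-12.5,4.5,0.45]'; python3 -c "
from h import *
todo((.6336,.197,.07),130)"
```

```text
t: 30.97
eef_pos: [0.6429, 0.2021, 0.1246]
tool_rot: [0.017, 0.425, 0.905, -0.007]
contact_force: [0.4, 0.1, -0.8]
gripper_width: 0.452
shift [-0.93 -0.51 -5.46] turn [1.6 1.4 0.3] F [ 0.4  0.1 -0.8] w 0.452 t 30.97 pos [0.6429 0.2021 0.1246] q [ 0.02  0.66 -0.63  1.63  0.48  1.01 -0.09]
```

```bash
python3 -m handwheel '[-0.9,-0.5,-2,1.6,1.4,0.3,0.45, -0.93,-0.51,-5,1.6,1.4,0.3,0.45, -0.93,-0.51,-5.5,1.6,1.4,0.3,0.45, -0.93,-0.51,-5.5,1.6,1.4,0.3,0.45]'; python3 -c "
from h import *
todo((.6336,.197,.026),130)"
```

```text
t: 31.3
eef_pos: [0.6312, 0.1959, 0.0663]
tool_rot: [-0.003, 0.423, 0.906, -0.002]
contact_force: [-0.8, -0.0, 0.4]
gripper_width: 0.452
shift [ 0.24  0.11 -4.03] turn [ 0.1 -0.4  0. ] F [-0.8 -0.   0.4] w 0.452 t 31.3 pos [0.6312 0.1959 0.0663] q [ 0.03  0.72 -0.62  1.67  0.5   0.92 -0.09]
```

```bash
python3 -m handwheel '[0.24,0.1,0,0,0,0,0.45, 0.24,0.1,-1,0,0,0,0.45, 0.24,0.1,-2,0,0,0,0.45, 0.24,0.1,-3,0,0,0,0.45, 0.24,0.1,-4,0,0,0,0.45, 0.24,0.1,-4,0,0,0,0.45]'; python3 -c "
from h import *
todo((.6336,.197,.0173),130)"
```

```text
t: 31.8
eef_pos: [0.6322, 0.1961, 0.0238]
tool_rot: [-0.004, 0.423, 0.906, -0.004]
contact_force: [-1.6, 0.1, 0.2]
gripper_width: 0.449
shift [ 0.14  0.09 -0.65] turn [ 0.2 -0.6  0. ] F [-1.6  0.1  0.2] w 0.449 t 31.8 pos [0.6322 0.1961 0.0238] q [ 0.01  0.77 -0.59  1.68  0.54  0.86 -0.11]
```

```bash
python3 -m handwheel '[0.14,0.09,-0.3,0,0,0,0.45, 0.14,0.09,-0.65,0,0,0,0.45, 0.14,0.09,-0.65,0,0,0,0.45]';  python3 -m handwheel '[0,0,0,0,0,0,0.2, 0,0,0,0,0,0,0, 0,0,0,0,0,0,0, 0,0,0,0,0,0,0, 0,0,0,0,0,0,0, 0,0,0,0,0,0,0]' 50;  python3 -m handwheel '[0,0,1,0,0,0,0, 0,0,3,0,0,0,0, 0,0,6,0,0,0,0, -0.5,-1,10,0,0,-4,0, -2,-4,13,0,0,-11,0, -4,-8,15,0,0,-18,0, -6,-12,16,0,0,-25,0, -8,-16,16,0,0,-32,0]' 70; python3 -c "
from h import *
todo((.485,-.2235,.15),96.2)"
```

```text
t: 32.05
eef_pos: [0.6333, 0.197, 0.0167]
tool_rot: [-0.004, 0.423, 0.906, -0.004]
contact_force: [-1.2, 0.1, 0.0]
gripper_width: 0.452
t: 32.55
eef_pos: [0.6335, 0.1971, 0.017]
tool_rot: [-0.004, 0.423, 0.906, -0.004]
contact_force: [-0.2, -0.0, 2.1]
gripper_width: 0.232
t: 33.22
eef_pos: [0.5616, 0.0521, 0.179]
tool_rot: [-0.003, 0.658, 0.753, -0.001]
contact_force: [0.2, -0.8, -0.5]
gripper_width: 0.225
shift [ -7.66 -27.56  -2.9 ] turn [-0.2 -0.3 -1.5] F [ 0.2 -0.8 -0.5] w 0.225 t 33.22 pos [0.5616 0.0521 0.179 ] q [ 0.26  0.42 -0.58  1.84  0.27  0.97 -0.3 ]
```

```bash
python3 -m handwheel '[-1.2,-4,0,0,0,-1,0, -2.4,-8,0,0,-0.4,-1.5,0, -3.6,-12,0,0,-0.4,-1.5,0, -4.8,-16,0,0,-0.4,-1.5,0, -6,-20,0,0,-0.4,-1.5,0, -7.2,-24,0,0,-0.4,-1.5,0, -7.7,-27,0,0,-0.4,-1.5,0, -7.7,-27,-2,0,-0.4,-1.5,0]'; python3 -c "
from h import *
todo((.485,-.2235,.066),96.2)"
```

```text
t: 33.88
eef_pos: [0.4844, -0.2272, 0.1622]
tool_rot: [0.004, 0.672, 0.741, 0.001]
contact_force: [-0.0, -0.2, -0.8]
gripper_width: 0.222
shift [ 0.06  0.37 -9.62] turn [0.2 0.4 0.6] F [-0.  -0.2 -0.8] w 0.222 t 33.88 pos [ 0.4844 -0.2272  0.1622] q [ 0.72  0.37 -0.48  1.94  0.22  0.88  0.22]
```

```bash
python3 -m handwheel '[0.1,0.4,-3,0.2,0.4,0.6,0, 0.1,0.4,-6,0.2,0.4,0.6,0, 0.1,0.4,-9,0.2,0.4,0.6,0, 0.1,0.4,-9.6,0.2,0.4,0.6,0, 0.1,0.4,-9.6,0.2,0.4,0.6,0, 0.1,0.4,-9.6,0.2,0.4,0.6,0]'; python3 -c "
from h import *
todo((.485,-.2235,.066),96.2)"
```

```text
t: 34.38
eef_pos: [0.4861, -0.2231, 0.0673]
tool_rot: [0.0, 0.668, 0.744, 0.0]
contact_force: [1.0, 0.6, -0.5]
gripper_width: 0.215
shift [-0.11 -0.04 -0.13] turn [-0.  0. -0.] F [ 1.   0.6 -0.5] w 0.215 t 34.38 pos [ 0.4861 -0.2231  0.0673] q [ 0.66  0.51 -0.44  2.    0.32  0.7   0.13]
```

```bash
python3 -m handwheel '[0,0,-0.15,0,0,0,0, 1,0.1,-0.15,0,0,0,0, 2,0.21,-0.15,0,0,0,0, 3,0.32,-0.15,0,0,0,0, 4,0.43,-0.15,0,0,0,0, 4,0.43,-0.15,0,0,0,0]'; python3 -c "
from h import *
todo((.5795,-.213,.066),96.2)"
```

```text
t: 34.88
eef_pos: [0.5295, -0.2179, 0.0664]
tool_rot: [0.001, 0.667, 0.745, 0.001]
contact_force: [0.8, -0.0, -0.2]
gripper_width: 0.228
shift [ 5.    0.49 -0.04] turn [-0.   0.2 -0.1] F [ 0.8 -0.  -0.2] w 0.228 t 34.88 pos [ 0.5295 -0.2179  0.0664] q [ 0.61  0.55 -0.43  1.91  0.33  0.74  0.11]
```

```bash
python3 -m handwheel '[0.8,0.07,-0.05,0,0,0,0, 1.6,0.15,-0.05,0,0,0,0, 2.4,0.24,-0.05,0,0,0,0, 2.4,0.24,-0.05,0,0,0,0]';  python3 -m handwheel '[0.8,0.08,0,0,0,0,0, 1.6,0.17,0,0,0,0,0, 2.2,0.22,0,0,0,0,0, 2.2,0.22,0,0,0,0,0]'; python3 -m handwheel '[0.2,0.02,0,0,0,0,0, 0.4,0.04,0,0,0,0,0, 0.4,0.04,0,0,0,0,0, 0.4,0.04,0,0,0,0,0]'
```

```text
t: 35.22
eef_pos: [0.5557, -0.2148, 0.0661]
tool_rot: [0.002, 0.667, 0.745, 0.002]
contact_force: [0.2, -0.4, -1.1]
gripper_width: 0.221
t: 35.55
eef_pos: [0.5786, -0.2124, 0.066]
tool_rot: [0.002, 0.667, 0.745, 0.002]
contact_force: [0.5, -0.5, -1.7]
gripper_width: 0.219
t: 35.88
eef_pos: [0.5795, -0.2125, 0.0652]
tool_rot: [-0.001, 0.667, 0.745, 0.0]
contact_force: [-7.0, 0.1, 2.2]
gripper_width: 0.222
```

Home, same x stop as the first. I'll lower it onto the groove floor, release, and rise.

```bash
python3 -m handwheel '[0,0,-0.2,0,0,0,0, 0,0,-0.25,0,0,0,0, 0,0,-0.15,0,0,0,0.3, 0,0,-0.15,0,0,0,0.38, 0,0,-0.15,0,0,0,0.38, 0,0,-0.15,0,0,0,0.38]';  python3 -m handwheel '[0,0,1,0,0,0,0.38, 0,0,3,0,0,0,0.38, 0,0,6,0,0,0,0.38, 0,0,10,0,0,0,0.38, -1,-2,13,0,0,0,0.38, -3,-5,14,0,0,0,0.38, -5,-8,14,0,0,0,0.38, -6,-9,14,0,0,0,0.38]'; python3 - <<'E'
from h import *
t=read_camera('top');s=read_camera('scene')
cv2.imwrite('pics/k11.png',np.hstack([crop(t,215,140,90,120,4),np.vstack([crop(s,195,180,100,75,4),crop(s,330,150,100,45,4)])]))
todo((.529,-.3045,.11),6.2)
E
```

```text
t: 36.38
eef_pos: [0.5799, -0.2124, 0.0638]
tool_rot: [-0.0, 0.667, 0.745, 0.0]
contact_force: [-0.1, 0.3, 0.6]
gripper_width: 0.383
t: 37.05
eef_pos: [0.5174, -0.3084, 0.2057]
tool_rot: [0.002, 0.669, 0.743, -0.001]
contact_force: [0.1, -1.0, -1.0]
gripper_width: 0.38
shift [ 1.18  0.18 -9.44] turn [  0.   -0.1 -89.8] F [-0.   0.7  0.2] w 0.375 t 37.15 pos [ 0.5172 -0.3063  0.2044] q [ 0.78  0.42 -0.46  1.74  0.21  1.03  0.35]
```

View pics/k11.png

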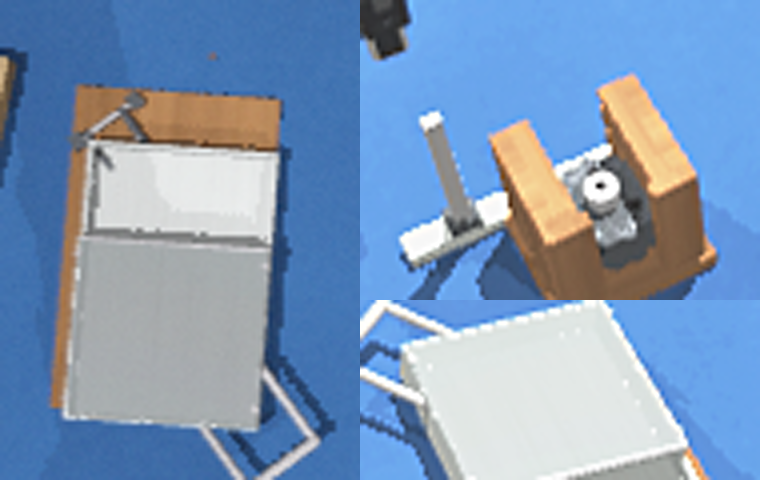

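The tray is empty and flat and both cams are racked. Now the keeper.

```bash
python3 -m handwheel '[1.2,0.2,0,0,0,-7,0.4, 1.2,0.2,0,0,0,-14,0.4, 1.2,0.2,0,0,0,-21,0.4, 1.2,0.2,0,0,0,-28,0.4, 1.2,0.2,0,0,0,-35,0.4, 1.2,0.2,0,0,0,-42,0.4, 1.2,0.2,0,0,0,-49,0.4, 1.2,0.2,0,0,0,-56,0.4]'; python3 -m handwheel '[0,0,0,0,0,-7,0.4, 0,0,0,0,0,-14,0.4, 0,0,0,0,0,-21,0.4, 0,0,0,0,0,-28,0.4, 0,0,0,0,0,-33.8,0.4, 0,0,0,0,0,-33.8,0.4, 0,0,0,0,0,-33.8,0.4]'; python3 -c "
from h import *
todo((.529,-.3045,.11),6.2)"
```

```text
t: 37.82
eef_pos: [0.5302, -0.3024, 0.2045]
tool_rot: [-0.001, 0.94, 0.34, -0.0]
contact_force: [0.7, -0.2, -0.1]
gripper_width: 0.402
t: 38.4
eef_pos: [0.531, -0.3009, 0.2045]
tool_rot: [-0.001, 0.999, 0.055, 0.0]
contact_force: [-0.9, 1.0, -0.6]
gripper_width: 0.398
shift [-0.2  -0.36 -9.45] turn [-0.1  0.  -0. ] F [-0.9  1.  -0.6] w 0.398 t 38.4 pos [ 0.531  -0.3009  0.2045] q [ 0.52  0.4  -0.13  1.74  0.06  1.01 -1.1 ]
```

```bash
python3 -m handwheel '[-0.2,-0.4,-3,0,0,0,0.4, -0.2,-0.4,-6,0,0,0,0.4, -0.2,-0.4,-8.5,0,0,0,0.4, -0.2,-0.4,-9.6,0,0,0,0.4, -0.2,-0.4,-9.6,0,0,0,0.4]'; python3 -m handwheel '[0,0,0,0,0,0,0, 0,0,0,0,0,0,0, 0,0,0,0,0,0,0, 0,0,0,0,0,0,0, 0,0,0,0,0,0,0, 0,0,0,0,0,0,0]' 40; python3 -c "
from h import *
todo((.5202,-.2203,.1104),6.2)"
```

```text
t: 38.82
eef_pos: [0.5275, -0.3035, 0.1058]
tool_rot: [-0.003, 0.998, 0.056, -0.002]
contact_force: [-0.5, 0.5, -0.1]
gripper_width: 0.396
t: 39.32
eef_pos: [0.5283, -0.3036, 0.1069]
tool_rot: [-0.002, 0.998, 0.056, -0.001]
contact_force: [0.6, 0.8, 2.0]
gripper_width: 0.125
shift [-0.81  8.33  0.35] turn [-0.2 -0.2 -0.2] F [0.6 0.8 2. ] w 0.125 t 39.32 pos [ 0.5283 -0.3036  0.1069] q [ 0.52  0.52 -0.13  1.81  0.08  0.82 -1.11]
```

```bash
python3 -m handwheel '[-0.1,1,0,0,0,0,0, -0.2,2,0,0,0,0,0, -0.3,3,0,0,0,0,0, -0.4,4,0,0,0,0,0, -0.5,5,0,0,0,0,0, -0.6,6,0,0,0,0,0, -0.7,7,0,0,0,0,0, -0.7,7,0,0,0,0,0]'; python3 -c "
from h import *
todo((.5200,-.2200,.1069),6.2)"
```

```text
t: 39.98
eef_pos: [0.5194, -0.2306, 0.1068]
tool_rot: [-0.003, 0.998, 0.057, -0.003]
contact_force: [-8.0, 1.3, 4.3]
gripper_width: 0.125
shift [0.06 1.06 0.01] turn [-0.3 -0.4 -0.4] F [-8.   1.3  4.3] w 0.125 t 39.98 pos [ 0.5194 -0.2306  0.1068] q [ 0.42  0.46 -0.15  1.91  0.09  0.79 -1.22]
```

```bash
python3 -m handwheel '[0.1,0.5,0,0,0,0,0, 0,1.06,0,0,0,0,0, 0,1.06,0,0,0,0,0, 0,1.06,0,0,0,0,0]'; python3 -c "
from h import *
todo((.5200,-.2200,.1069),6.2)"
```

```text
t: 40.32
eef_pos: [0.518, -0.2198, 0.1069]
tool_rot: [-0.003, 0.998, 0.057, -0.004]
contact_force: [-4.5, -2.2, 0.6]
gripper_width: 0.127
shift [ 0.2  -0.02  0.  ] turn [-0.3 -0.5 -0.4] F [-4.5 -2.2  0.6] w 0.127 t 40.32 pos [ 0.518  -0.2198  0.1069] q [ 0.41  0.45 -0.15  1.92  0.09  0.78 -1.24]
```

```bash
python3 -m handwheel '[0,0,0,0,0,0,0.1, 0,0,0,0,0,0,0.4, 0,0,0,0,0,0,0.4, 0,0,0,0,0,0,0.4, 0,0,2,0,0,0,0.4, 0,0,5,0,0,0,0.4, 0,0,9,0,0,0,0.4]'; python3 -m handwheel '[-1,-4,2,0,0,0,0.4, -2,-8,4,0,0,0,0.4, -3,-12,4,0,0,0,0.4, -4,-16,4,0,0,0,0.4, -5,-20,4,0,0,0,0.4, -6,-22,4,0,0,0,0.4, -6,-22,4,0,0,0,0.4, -6,-22,4,0,0,0,0.4]'; python3 - <<'E'
from h import *
t=read_camera('top');s=read_camera('scene')
cv2.imwrite('pics/k12.png',np.vstack([np.hstack([crop(t,340,170,80,60,5),crop(s,195,180,80,60,5)]),cv2.resize(np.hstack([t[:,:,::-1],s[:,:,::-1]]),(800,250))]))
E
```

```text
t: 40.9
eef_pos: [0.5165, -0.2183, 0.1956]
tool_rot: [-0.004, 0.998, 0.058, -0.007]
contact_force: [1.3, -0.2, 0.3]
gripper_width: 0.403
t: 41.57
eef_pos: [0.4555, -0.4398, 0.2354]
tool_rot: [-0.004, 0.998, 0.056, -0.007]
contact_force: [0.2, 0.9, -0.4]
gripper_width: 0.399
```

View pics/k12.png

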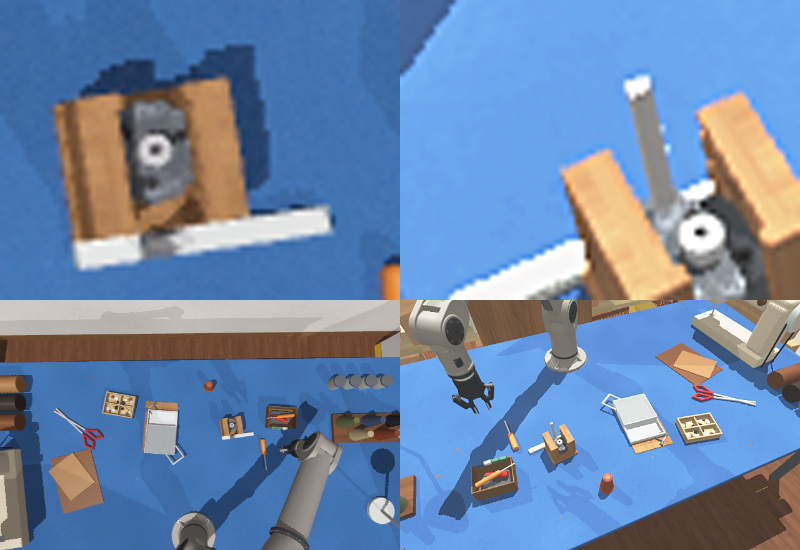

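```bash
python3 - <<'E'
from h import *
print(onz('scene',195+237.5/5-.5,180+84.5/5-.5,.128),get_obs()['contact_force'].round(1))
print(hand_in())
E
```

```text
[ 0.51778083 -0.2189886   0.128     ] [ 0.7 -0.3 -0.1]
the job is handed in; nothing more can be done
None
```

The job is done and handed in at about 42 s of the 210 s allowed: both cams that were present are racked, hub up, in the bottom and middle slots.

1. **Keeper aside:** I slid the post along until it met its stop.
2. **Tray:** I tipped it twice by the handle and let it down by hand each time, bringing one cam to the low corner per tip.
3. **Racking:** each cam slid freely to the same back stop (about 7 N) before I lowered it onto the groove floor and released it.
4. **Keeper back:** I returned the post to the middle of the rack's front.

**Last checks:**
- The final pictures show the tray empty and flat, and the arm well clear with no contact force. The cone, tin, screwdriver and button box look to be where they began; I checked those by eye only.
- The camera puts the keeper top at (0.518, -0.219), against about (0.520, -0.220) worked out from the stop.
- In the last views the top cam hides the bottom one. That one was seen seated, hub up, before the second went in above it.

**What went wrong or disagreed:**
- The first try at gripping a cam came down on its hub at about 61 N. I repeated it with a wider opening and a diagonal grip, and it held.
- The wrist read 60 N on the first let-down and 36 N on the second, as the held handle pressed the tray onto its base.
- I viewed 16 pictures, two over the budget of 14.

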